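# Load the fresh cell into the fridge logger

## Task

The vaccine-fridge temperature logger needs its battery: take the fresh green cell from the blue rack and, holding it nub end up, press its flat end gently against the coil spring, then rock the nub end down past the orange retaining lip and let go, so that the cell lies level in its cradle, held by the spring with its nub under the lip. Never force it: no more than 25 N on the spring, lip or cradle. Leave the spent red cell and the other things on the desk where they are.

Things in the scene. Friction and masses are not known exactly. Their poses are not given: they have to be found in the camera images.
- cell_mid (a point): Centre of the fresh cell: green with a copper band at the nub end, 28 mm in diameter, lying level; body 66 mm long plus a steel nub 10 mm in diameter and 6 mm long, 72 mm over all, 90 to 145 g. On the axis, half-way along the 72 mm. x runs along the cell to the nub tip (at +36 mm; flat end at -36 mm).
- cell_nub (a point): Tip of the fresh cell's nub, on the axis.
- rack: Blue plate 100 x 150 x 8 mm, fixed, with two white cradles at y = +38 and -38 mm, end stops 34 mm tall. A cell lies in each along the rack's x, axis 35 mm above the desk, with finger room at both sides down to the plate. The fresh cell may be in either. Origin: centre of the underside.
- logger: White logger case, fixed, x along its open battery bay towards the orange lip; 140 mm along x (-79 to +61), 152 mm along y (-56 to +96, display at +y), 44 mm tall. Origin: on the desk under the nominal centre of the seated cell. More than 25 N on it harms it.
- bay (a point): Nominal centre of the seated cell, 41 mm above the desk; the cell lies on two low rails, parallel to x, nub to +x. Finger wells beside (to y = +-52 mm, floor 14 mm above the desk). The black holder (spring, rails, end wall, lip) is fast but has its hidden place up to 11 mm either way along x from nominal (not in any reading: feel for it).
- spring_nominal (a point): Nominal place of the free coil spring's domed tip (radius 8 mm), real one up to 11 mm off along x. It pushes to +x with 1 N when touched and 0.8 N more per mm; solid at 10.5 mm (9.4 N). The level nub clears the lip when pressed over 9 mm (8.2 N); seated: 4 mm. Let go, it slides the cell under the lip by itself. Black block behind it, x -52 to -61 mm, is 58 mm tall.
- lip_nominal (a point): Nominal middle of the lip's free edge, real one up to 11 mm off along x. Lip 26 mm wide, underside 49 and top 52 mm above the desk, reaching 5 mm out from the end wall that the nub tip rests against (wall face nominally at x = +36 mm).
- spent_mid (a point): Centre of the spent cell (red sleeve, black band), same size, in the rack's other cradle. Leave it.
- cover: The logger's battery cover, white plate 85 x 60 x 6 mm lying on the desk. Leave it. Origin: centre of the underside.
- bottle: Clear squeeze bottle, 68 mm in diameter, 170 mm tall. Leave it. Origin: centre of the underside.
- gel: Blue hand-gel bottle, 56 mm in diameter, 150 mm tall. Leave it. Origin: centre of the underside.
- syringe0: Capped syringe, 105 mm long, 12 mm tall, lying. Leave it. Origin: centre of the underside.
- syringe1: Second capped syringe, the same size. Leave it. Origin: centre of the underside.
- stick: Wooden tongue stick 150 x 18 x 4 mm, lying. Leave it. Origin: centre of the underside.
- cell: The fresh cell as a body; its origin and axes are those of cell_mid.
Things that resemble listed ones, but are neither listed nor needed, are in the scene too. Of the things that look like the cell, the largest one is meant. What is shaped like the logger but pink is not meant.

How it is judged:
By the outcome, as a careful person would: the job done as asked, in the order asked, and still so for the second after the job is handed in, with the robot touching nothing.
It also fails if it takes over 58 s, if anything falls off the work surface, if the arm or the gripper's body presses on something with over 40 N, if the wrist force passes 120 N, or if a joint passes its speed limit or range.

## Robot

A 7-joint arm with a two-finger parallel gripper is mounted at the origin on the work surface. World frame = base frame: x ahead of the robot, y to its left, z up, the work surface at z = 0. Lengths are in m, angles in degrees, forces in N, time in s.
With the tool pointing down it reaches from about 0.425 to 0.95 m from the base axis. Payload 4.7 kg.
Tool frame: the origin (TCP) lies at the centre of the arm's flange, where the gripper is bolted on; the fingertips stand 173 mm ahead of it and the grasp point (between the pads) lies 155 mm ahead of it; z points along the fingers, y is the direction in which the jaws open and shut (so a half turn about z gives the same grasp; the last joint's range is limited). The gripper opens to 85 mm and grips with 20 to 120 N. Pads are 22 mm wide; open, the fingers measure 114 mm over their backs; the gripper's body (76 mm by 85 mm) begins 54 mm behind the grasp point. The pads swing forward as they close: fully open they stand 13 mm farther back than shut.
Start: joints at [-73.505, 26.849, -2.785, 87.806, 1.381, 65.374, -4.715], TCP at [0.21, 0.641, 0.405] pointing down, gripper open.
Joint ranges: [-148.3, 148.3], [-19.14, 114.17], [-79.39, 73.82], [5.75, 140.21], [-59.74, 239.74], [12.07, 113.84], [-152.46, 152.46]. Speed limits (degrees/s): [147.25, 147.25, 180, 180, 180, 180, 180].

## Interface

Orientations are given as [roll, pitch, yaw] about the fixed x, y, z axes, in that order (R = Rz(yaw) Ry(pitch) Rx(roll)).
In Python, from plant import read_state, grab_frame, calibration, env gives the robot as it stands. The module is installed in compiled form; this text tells all that it offers.
- The arm moves only by the tool servo_tool, never from a script. Its arguments are lists of equal length, an entry for each row: "translation": the shift along the tool's x, y, z in mm, a list of three; "angular": the turn, a rotation vector about the tool's x, y, z in degrees, a list of three; "fingers": the finger opening in mm, from 0 to 85.4. A call has 1 to 5 rows; each row shifts and turns the pose as measured when the row begins, along the tool's axes as they then stand; what a row does not reach is not made up. A row lasts 1/8 s, in which the tool goes at most 62.5 mm and 10.7 degrees, less where a joint would pass 70% of its speed; a pose out of reach is approached as far as the arm can. A call is refused whole if a number of a shift passes 62.5 or a number of a turn 10.7, either way. A call with a gripper value outside its range is refused whole. The fingers move at their own pace and stop on an object; "squeeze" is the grip in N (left out, the last holds). Time passes only in rows, so rows that do not move let the fingers close. It gives the time, the measured TCP pose, the force and the opening at its end, in the units of the state.
- read_state(): the state, without advancing time (a new reading comes with each control period).
- grab_frame(name): name is "scene" or "top" or "wrist"; returns (picture, depth): 384x512x3 uint8, red, green, blue; 384x512 float32, m along the optical axis (not along the pixel's ray), 0 where there is no reading.
- calibration(name): a dict with "fx", "fy", "cx", "cy" (pixels), "camera_from_world" (4x4, takes a point from world to camera coordinates). Camera axes: x right, y up, looking along -z (the intrinsics and any distortion apply to the point x, -y, -z); pixel columns grow to the right and rows downward; lengths in m; the calibration is good to about 2 mm. The wrist camera is an equidistant fisheye: a pixel r from the principal point sees the ray r / f radians off the axis. A picture is of the moment at which its call begins: read the wrist's pose just before it. calibration takes no time and is no camera call; for the wrist camera it gives the pose at the moment of the call.
- env.sign_off(): hands the job in, once; it reports no verdict.
The state is a dict: "t": time; "q": joint angles; "qd": joint speeds; "joint_efforts": joint torques, N m; "tcp_pos": TCP position; "eef_rot": TCP orientation; "wrist_force": force on the tool from outside, world axes, zero at the start; "wrist_torque": the same for the moment, N m; "finger_gap": opening from 0.0 (shut) to 1.0 (fully open).
Only numpy, scipy, OpenCV 4.12 (cv2) and the standard library are available. Lean on these libraries where they do the work, as an engineer would, in place of code of your own. Each camera call takes 0.05 s, during which the arm holds its last target.

## Working session

There is one attempt and no reset: what is moved stays moved. The work goes in short steps, Python scripts to look and compute and a tool call to move; the robot and the scene stay as the last step left them, time stands still between calls to the robot, and variables do not carry over. Pictures are saved under pics/ and viewed, and the job is handed in when it is done.

Besides the shell and the picture viewer there is one more tool, called after "Emit:" as name(argument=value, ...), one argument or row to a line, values as JSON. servo_tool: Moves the arm, as the interface text tells. Its arguments: {"type":"object","properties":{"translation":{"type":"array"},"angular":{"type":"array"},"fingers":{"type":"array"},"squeeze":{"type":"number"}},"required":["translation","angular","fingers"]}

```bash
mkdir -p pics; ls; python3 - <<'E'
from plant import *
import cv2,numpy as np
s=read_state();print(s)
for n in ["scene","top"]:
    p,d=grab_frame(n);cv2.imwrite(f"pics/{n}0.png",p[:,:,::-1]);np.savez(f"{n}0.npz",p=p,d=d)
    c=calibration(n);print(n,c)
E
```

```text
pics
{'t': 0.0, 'q': array([-73.50371221,  26.89662511,  -2.78499524,  87.87703846,
         1.38052374,  65.37502788,  -4.71662539]), 'qd': array([-0.00802059, -0.01651128,  0.03723268, -0.0575913 ,  0.07363333,
       -0.048934  ,  0.01236964]), 'joint_efforts': array([-4.23011591e-05, -5.10320842e+01, -4.64135176e-02, -2.37701994e+01,
        1.06991161e-02,  7.66822253e-03, -1.18515382e-05]), 'tcp_pos': array([0.21017968, 0.64116393, 0.40364463]), 'eef_rot': array([-1.79884919e+02,  3.78087042e-03,  1.61849066e+02]), 'wrist_force': array([ 0.72995685, -0.02274754,  0.10431322]), 'wrist_torque': array([ 0.00174278, -0.01461423,  0.01130823]), 'finger_gap': 1.0016326741219068}
scene {'fx': 373.61432857431976, 'fy': 373.61432857431976, 'cx': 259.18363947690705, 'cy': 195.25461522140878, 'camera_from_world': array([[ 0.8703221 ,  0.49243217, -0.00707122, -0.41412993],
       [-0.3484007 ,  0.62578279,  0.69786307,  0.13650206],
       [ 0.34807527, -0.60490203,  0.7161963 , -1.18686487],
       [ 0.        ,  0.        ,  0.        ,  1.        ]])}
top {'fx': 368.34733832225277, 'fy': 368.34733832225277, 'cx': 254.84320198856423, 'cy': 186.74949073929483, 'camera_from_world': array([[ 0.02828939, -0.99946071, -0.01667361, -0.00938228],
       [ 0.98364312,  0.02486544,  0.17840379, -0.51707277],
       [-0.17789298, -0.02144781,  0.98381608, -1.15736851],
       [ 0.        ,  0.        ,  0.        ,  1.        ]])}
```

View pics/scene0.png

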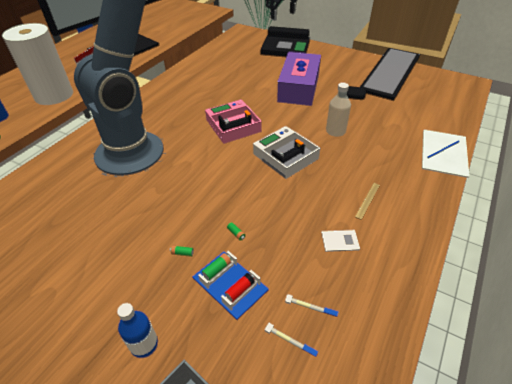

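View pics/top0.png

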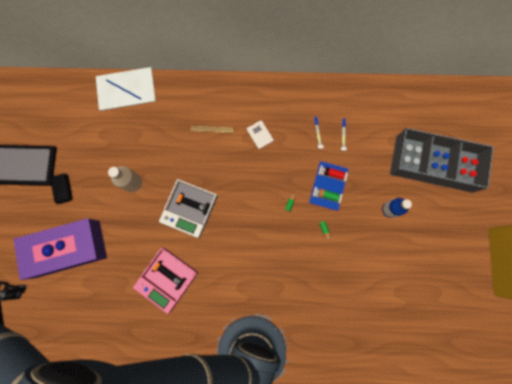

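```bash
cat > h.py <<'E'
import numpy as np,cv2
from plant import *
def world(n,d,c=None):
    c=c or calibration(n);T=np.linalg.inv(c["camera_from_world"])
    v,u=np.mgrid[:d.shape[0],:d.shape[1]]
    P=np.stack([(u-c["cx"])/c["fx"]*d,-(v-c["cy"])/c["fy"]*d,-d],-1)
    return P@T[:3,:3].T+T[:3,3]
def proj(n,X,c=None):
    c=c or calibration(n);M=c["camera_from_world"];p=np.asarray(X)@M[:3,:3].T+M[:3,3]
    return np.stack([c["cx"]+c["fx"]*p[...,0]/-p[...,2],c["cy"]+c["fy"]*-p[...,1]/-p[...,2]],-1)
E
python3 - <<'E'
from h import *
T=np.load("top0.npz");S=np.load("scene0.npz")
a=T["p"][165:250,150:230];b=T["p"][155:220,290:360]
c=S["p"][120:185,245:330];e=S["p"][240:325,185:280]
r=lambda i:cv2.resize(np.ascontiguousarray(i[:,:,::-1]),(390,290),interpolation=cv2.INTER_CUBIC)
cv2.imwrite("pics/crop0.png",np.vstack([np.hstack([r(a),r(b)]),np.hstack([r(c),r(e)])]))
for n,Z in(("top",T),("scene",S)):
    W=world(n,Z["d"]);hsv=cv2.cvtColor(Z["p"],cv2.COLOR_RGB2HSV).astype(int)
    H,s,v=hsv[...,0],hsv[...,1],hsv[...,2]
    ok=(W[...,0]>.2)&(W[...,0]<1)&(abs(W[...,1])<.6)&(Z["d"]>0)
    for k,m in {"blue":(H>105)&(H<125)&(s>170),"green":(H>50)&(H<75)&(s>150),"red":((H<3)|(H>177))&(s>180),"orange":(H>8)&(H<17)&(s>190)&(v>200)}.items():
        m=(m&ok).astype(np.uint8);N,l,st,ce=cv2.connectedComponentsWithStats(m)
        for i in range(1,N):
            if st[i,4]>8:
                q=W[l==i];print(n,k,st[i],q.mean(0).round(4),q.min(0).round(3),q.max(0).round(3))
E
```

```text
top blue [435 152   5   4  16] [ 0.6416 -0.5874  0.0538] [ 0.635 -0.596  0.05 ] [ 0.648 -0.581  0.058]
top blue [321 163  26   8  46] [ 0.601  -0.2583  0.008 ] [ 0.588 -0.303  0.002] [ 0.613 -0.218  0.014]
top blue [433 163   5   5  19] [ 0.6028 -0.5801  0.0529] [ 0.595 -0.589  0.047] [ 0.61  -0.573  0.058]
top blue [315 176  29  17 309] [ 0.5401 -0.244   0.0083] [ 0.513 -0.291  0.001] [ 0.567 -0.197  0.015]
top blue [311 198  27  11 163] [ 0.4764 -0.229   0.0077] [ 0.459 -0.27   0.003] [ 0.492 -0.183  0.014]
top blue [390 199  16  15 138] [ 0.4549 -0.4316  0.1051] [ 0.437 -0.457  0.088] [ 0.48  -0.418  0.126]
top blue [ 59 242   4   7  22] [0.3115 0.5963 0.0935] [0.302 0.593 0.089] [0.321 0.6   0.099]
top green [324 191  15  10  90] [ 0.4942 -0.2433  0.0464] [ 0.481 -0.266  0.038] [ 0.509 -0.221  0.053]
top green [287 200   6  10  42] [ 0.4657 -0.1103  0.0212] [ 0.45  -0.12   0.016] [ 0.48  -0.103  0.027]
top green [321 223   7  10  45] [ 0.3928 -0.2244  0.0202] [ 0.378 -0.235  0.014] [ 0.407 -0.215  0.024]
top red [328 170  16   9  97] [ 0.5671 -0.2587  0.0469] [ 0.553 -0.283  0.03
[... 857 characters left out ...]
9  11  33] [ 0.483  -0.4574  0.0131] [ 0.469 -0.472  0.01 ] [ 0.488 -0.44   0.018]
scene green [228 223  12  12  78] [ 0.4645 -0.1135  0.0192] [ 0.447 -0.126  0.013] [ 0.482 -0.1    0.023]
scene green [175 247  17   8 116] [ 0.3958 -0.23    0.0183] [ 0.375 -0.242  0.01 ] [ 0.414 -0.216  0.023]
scene green [202 257  25  22 233] [ 0.5013 -0.2457  0.0454] [ 0.482 -0.271  0.036] [ 0.516 -0.217  0.051]
scene red [226 276  25  25 276] [ 0.5748 -0.2628  0.0455] [ 0.557 -0.29   0.037] [ 0.591 -0.232  0.051]
scene orange [245 110   5   5  15] [0.2529 0.3118 0.0506] [0.243 0.302 0.031] [0.264 0.34  0.054]
scene orange [296 140   7   4  17] [0.4744 0.2489 0.0518] [0.463 0.242 0.049] [0.486 0.258 0.054]
```

View pics/crop0.png

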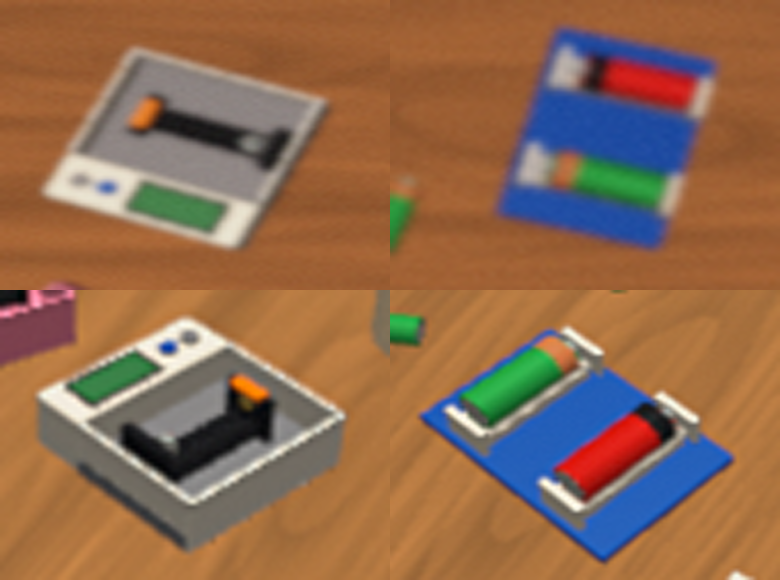

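```bash
cat > fit.py <<'E'
from h import *
from scipy.optimize import least_squares
def rectfit(P,L,Wd,guess):
    # P Nx2 points filling/outlining; use minAreaRect
    r=cv2.minAreaRect((P*1000).astype(np.float32));return r
E
python3 - <<'E'
from h import *
import cv2
for n in["top","scene"]:
    Z=np.load(n+"0.npz");W=world(n,Z["d"])
    for name,c,rad,zl,zh in(("logger",(.44,.21),.14,.038,.047),("rack",(.535,-.245),.11,.005,.0115)):
        m=(np.hypot(W[...,0]-c[0],W[...,1]-c[1])<rad)&(W[...,2]>zl)&(W[...,2]<zh)
        if name=="rack":
            h=cv2.cvtColor(Z["p"],cv2.COLOR_RGB2HSV);m&=(h[...,0]>100)&(h[...,0]<125)&(h[...,1]>120)
        m=m.astype(np.uint8);N,l,st,_=cv2.connectedComponentsWithStats(m);i=1+np.argmax(st[1:,4])
        P=(W[l==i][:,:2]*1000).astype(np.float32);r=cv2.minAreaRect(P);print(n,name,len(P),r,cv2.boxPoints(r).round(0).tolist())
    print(np.median(W[l==i][:,2]))
p,d=grab_frame("wrist");cv2.imwrite("pics/w0.png",cv2.resize(p[:,:,::-1],None,fx=1.5,fy=1.5))
print(calibration("wrist"))
E
```

```text
top logger 581 ((443.5346984863281, 223.25331115722656), (139.7978057861328, 152.10411071777344), 69.7396469116211) [[348.0, 184.0], [491.0, 131.0], [539.0, 262.0], [396.0, 315.0]]
top rack 290 ((540.1198120117188, -244.11953735351562), (95.79723358154297, 44.86693572998047), 76.72201538085938) [[507.0, -286.0], [551.0, -296.0], [573.0, -203.0], [529.0, -192.0]]
0.008277575149942429
scene logger 648 ((444.2252197265625, 222.43368530273438), (144.5567169189453, 154.73077392578125), 69.69503021240234) [[347.0, 181.0], [492.0, 128.0], [542.0, 263.0], [397.0, 317.0]]
scene rack 1183 ((536.9288940429688, -244.13084411621094), (98.74653625488281, 148.7529296875), 75.68272399902344) [[453.0, -274.0], [597.0, -310.0], [621.0, -215.0], [477.0, -178.0]]
0.007516598768265048
{'fx': 297.3186396354542, 'fy': 297.3186396354542, 'cx': 254.7266826206002, 'cy': 190.35898061394786, 'camera_from_world': array([[ 0.31175353,  0.95016193, -0.00142675, -0.67472411],
       [-0.91708298,  0.30050669, -0.2620201 ,  0.03465636],
       [-0.24853278,  0.08299414,  0.96506136, -0.37769489],
       [ 0.        ,  0.        ,  0.        ,  1.        ]])}
```

View pics/w0.png

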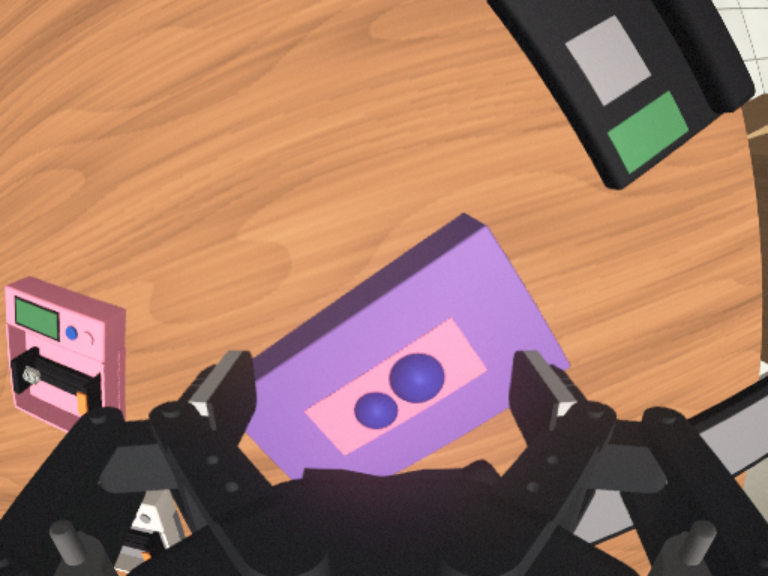

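```bash
cat > plan.py <<'E'
import sys,json
from h import *
from scipy.spatial.transform import Rotation as R
def Rd(y,tilt=0):  # tool down, tool x along yaw y; tilt = tool x raised by tilt deg
    return R.from_euler('z',y,degrees=True)*R.from_euler('y',-tilt,degrees=True)*R.from_euler('x',180,degrees=True)
def cur():
    s=read_state();return np.array(s["tcp_pos"]),R.from_euler('xyz',s["eef_rot"],degrees=True),s
def plan(p1,R1,mode="line",vmax=55,amax=9,n=None):
    p0,R0,s=cur();p1=np.array(p1)
    rel=(R0.inv()*R1).as_rotvec(degrees=True)
    def path(t):
        if mode=="arc":
            a0,a1=np.arctan2(p0[1],p0[0]),np.arctan2(p1[1],p1[0]);r0,r1=np.hypot(*p0[:2]),np.hypot(*p1[:2])
            a=a0+(a1-a0)*t;r=r0+(r1-r0)*t;return np.array([r*np.cos(a),r*np.sin(a),p0[2]+(p1[2]-p0[2])*t])
        return p0+(p1-p0)*t
    L=sum(np.linalg.norm(path((i+1)/100)-path(i/100)) for i in range(100))*1000
    n=n or max(1,int(np.ceil(max(L/vmax,np.linalg.norm(rel)/amax))))
    for i in range(n):
        Ra=R0*R.from_rotvec(rel*i/n,degrees=True)
        d=Ra.inv().apply(path((i+1)/n)-path(i/n))*1000
        print(d.round(1).tolist(),(rel/n).round(2).tolist())
E
python3 - <<'E'
from plan import *
c=calibration("wrist");T=np.linalg.inv(c["camera_from_world"]);p,r,s=cur()
print("cam in tool mm",r.inv().apply(T[:3,3]-p)*1000)
y=69.7;ex=np.array([np.cos(np.radians(y)),np.sin(np.radians(y))])
o=np.array([.4658,.2244])
plan([o[0],o[1],.36],Rd(y),"arc")
E
```

```text
cam in tool mm [65.3275411   0.49231907 31.30902145]
[-48.3, -16.1, 4.0] [-0.01, 0.01, 8.38]
[-48.3, -12.6, 4.0] [-0.01, 0.01, 8.38]
[-48.0, -9.1, 4.0] [-0.01, 0.01, 8.38]
[-47.5, -5.8, 4.0] [-0.01, 0.01, 8.38]
[-46.8, -2.6, 4.0] [-0.01, 0.01, 8.38]
[-45.9, 0.5, 4.0] [-0.01, 0.01, 8.38]
[-44.8, 3.4, 4.0] [-0.01, 0.01, 8.38]
[-43.5, 6.2, 4.0] [-0.01, 0.01, 8.38]
[-42.0, 8.8, 4.0] [-0.01, 0.01, 8.38]
[-40.4, 11.3, 4.0] [-0.01, 0.01, 8.38]
[-38.7, 13.5, 4.0] [-0.01, 0.01, 8.38]
```

Emit:
servo_tool(
  translation=[
    [-48, -16, 4],
    [-48, -13, 4],
    [-48, -9, 4],
    [-48, -6, 4],
    [-47, -3, 4],
  ],
  angular=[
    [0, 0, 8.4],
    [0, 0, 8.4],
    [0, 0, 8.4],
    [0, 0, 8.4],
    [0, 0, 8.4],
  ],
  fingers=[85, 85, 85, 85, 85],
)

```text
t: 0.78
tcp_pos: [0.3791, 0.4646, 0.381]
eef_rot: [-179.8, -0.0, 119.0]
wrist_force: [-0.5, -1.1, -0.0]
finger_gap: 0.998
```

Emit:
servo_tool(
  translation=[
    [-46, 0, 4],
    [-45, 3, 4],
    [-44, 6, 4],
    [-42, 9, 4],
    [-40, 11, 4],
  ],
  angular=[
    [0, 0, 8.4],
    [0, 0, 8.4],
    [0, 0, 8.4],
    [0, 0, 8.4],
    [0, 0, 8.4],
  ],
  fingers=[85, 85, 85, 85, 85],
)

```text
t: 1.4
tcp_pos: [0.4556, 0.2508, 0.3597]
eef_rot: [-179.8, 0.2, 75.5]
wrist_force: [-0.6, 0.5, -0.0]
finger_gap: 0.994
```

```bash
python3 - <<'E'
from plan import *
plan([.4658,.2244,.36],Rd(69.7))
E
```

```text
[-23.0, 16.5, -0.3] [-0.15, 0.18, 5.78]
```

Emit:
servo_tool(
  translation=[
    [-23, 16, 0],
    [0, 0, 0],
  ],
  angular=[
    [0, 0, 5.8],
    [0, 0, 0],
  ],
  fingers=[85, 85],
)

```text
t: 1.65
tcp_pos: [0.4658, 0.22, 0.3593]
eef_rot: [-179.8, 0.3, 69.1]
wrist_force: [-0.2, 0.9, -0.0]
finger_gap: 0.993
```

```bash
cat >> plan.py <<'E'
def wcap(fn):
    s=read_state();c=calibration("wrist");p,d=grab_frame("wrist")
    np.savez(fn+".npz",p=p,d=d,M=c["camera_from_world"]);cv2.imwrite(f"pics/{fn}.png",cv2.resize(p[:,:,::-1],None,fx=1.5,fy=1.5))
    return p,d,c
def wworld(d,c):
    v,u=np.mgrid[:384,:512];a=(u-c["cx"])/c["fx"];b=(v-c["cy"])/c["fy"];r=np.hypot(a,b)+1e-9
    k=np.tan(r)/r;P=np.stack([a*k*d,-b*k*d,-d],-1);T=np.linalg.inv(c["camera_from_world"])
    return P@T[:3,:3].T+T[:3,3]
E
python3 - <<'E'
from plan import *
p,d,c=wcap("w1");print(cur()[2]["tcp_pos"],cur()[2]["eef_rot"])
E
```

```text
[0.46531286 0.2214392  0.35921177] [-179.79366208    0.26526418   69.28005937]
```

View pics/w1.png

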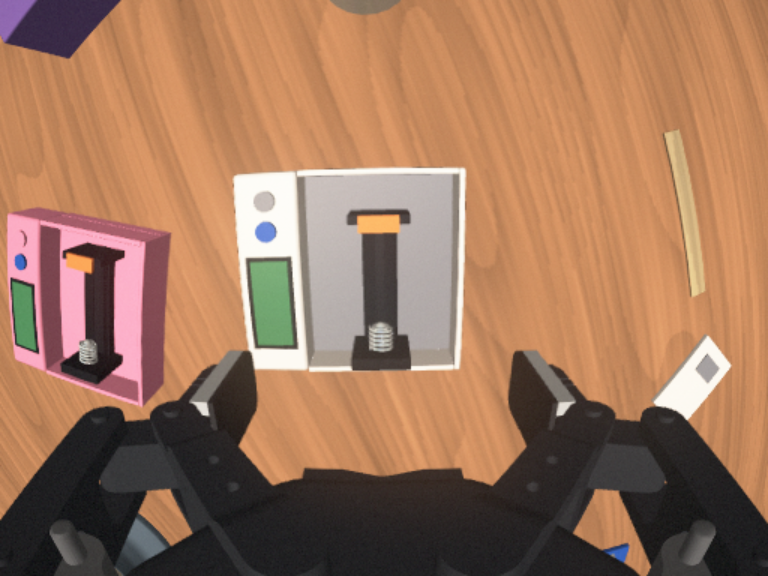

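```bash
cat > meas.py <<'E'
from plan import *
Z=np.load("w1.npz");p,d=Z["p"],Z["d"];c=dict(calibration("wrist"));c["camera_from_world"]=Z["M"]
W=wworld(d,c);h=cv2.cvtColor(p,cv2.COLOR_RGB2HSV).astype(int);v,u=np.mgrid[:384,:512]
m=(W[...,2]>.036)&(W[...,2]<.049)&(u>145)&(u<320)&(v>100)&(v<260)
m=(m&(h[...,1]<60)&(h[...,2]>170)).astype(np.uint8)
N,l,st,_=cv2.connectedComponentsWithStats(m);i=1+np.argmax(st[1:,4])
P=W[l==i];print(len(P),np.median(P[:,2]))
r=cv2.minAreaRect((P[:,:2]*1000).astype(np.float32));print(r)
(cx,cy),(w,hh),a=r
if w>hh: a=a+90
a=a%180
ex=np.array([np.cos(np.radians(a)),np.sin(np.radians(a))]);ey=np.array([-ex[1],ex[0]])
o=np.array([cx,cy])+9*ex-20*ey;print("origin",o,a)
def loc(Q): q=Q[:,:2]*1000-o;return np.stack([q@ex,q@ey,Q[:,2]*1000],-1)
m=(h[...,0]>8)&(h[...,0]<20)&(h[...,1]>190)&(h[...,2]>180)&(v>130)&(v<165)&(u>220)&(u<280)
q=loc(W[m]);print("lip",np.percentile(q,[2,50,98],axis=0).round(1))
m=(h[...,2]<60)&(v>130)&(v<250)&(u>215)&(u<290)
q=loc(W[m]);q=q[(q[:,2]>54)&(q[:,2]<62)];print("block",np.percentile(q,[2,50,98],axis=0).round(1))
m=(v>205)&(v<240)&(u>235)&(u<272);q=loc(W[m]);q=q[(q[:,2]>36)&(q[:,2]<52)&(abs(q[:,1])<9)];print("spring",np.percentile(q,[2,50,98],axis=0).round(1))
E
python3 meas.py
```

```text
4555 0.043419251080367094
((443.4714050292969, 222.9330291748047), (140.45639038085938, 151.72695922851562), 70.11677551269531)
origin [465.34009802 224.59443427] 70.11677551269531Traceback (most recent call last):
  File "meas.py", line 16, in <module>
    q=loc(W[m]);print("lip",np.percentile(q,[2,50,98],axis=0).round(1))
                            ~~~~~~~~~~~~~^^^^^^^^^^^^^^^^^^^^
    return _quantile_unchecked(
        a, q, axis, out, overwrite_input, method, keepdims, weights)
    return _ureduce(a,
                    func=_quantile_ureduce_func,
    ...<5 lines>...
                    overwrite_input=overwrite_input,
                    method=method)
    r = func(a, **kwargs)
    result = _quantile(arr,
                       quantiles=q,
    ...<2 lines>...
                       out=out,
                       weights=wgt)
    slices_having_nans = np.isnan(arr[-1, ...])
                                  ~~~^^^^^^^^^
IndexError: index -1 is out of bounds for axis 0 with size 0
```

```bash
sed -i 's/(h\[...,1\]>190)&(h\[...,2\]>180)/(h[...,1]>130)\&(h[...,2]>150)/' meas.py; python3 - <<'E'
import numpy as np,cv2
Z=np.load("w1.npz");print(cv2.cvtColor(Z["p"],cv2.COLOR_RGB2HSV)[146:154,253])
E
python3 meas.py
```

```text
[[ 16 149 253]
 [ 16 149 253]
 [ 17 149 253]
 [ 17 148 253]
 [ 17 149 253]
 [ 17 147 253]
 [ 16 148 253]
 [ 16 151 252]]
4555 0.043419251080367094
((443.4714050292969, 222.9330291748047), (140.45639038085938, 151.72695922851562), 70.11677551269531)
origin [465.34009802 224.59443427] 70.11677551269531
lip [[ 16.8 -12.1  27.4]
 [ 26.2   0.1  51.4]
 [ 31.7  12.3  52.8]]
block [[-62.2  -9.2  54.1]
 [-62.1  -7.3  54.6]
 [-61.9  -6.3  56.5]]
spring [[-63.2  -7.7  36.6]
 [-53.7   0.5  46.4]
 [-43.6   8.1  51.6]]
```

```bash
cat >> meas.py <<'E'
q=loc(W.reshape(-1,3)).reshape(384,512,3)
for vv in range(136,166,1): print(vv,q[vv,253].round(1),p[vv,253])
print()
for vv in range(205,252,2): print(vv,q[vv,253].round(1),p[vv,253])
E
python3 meas.py|tail -56
```

```text
[-43.6   8.1  51.6]]
136 [35.  -0.7 14.3] [194 183 181]
137 [33.9 -0.7 12.9] [192 185 181]
138 [32.8 -0.7 13.1] [194 185 183]
139 [31.9 -0.7 14.6] [153 146 143]
140 [31.9 -0.8 25. ] [90 81 77]
141 [31.7 -0.9 33.4] [70 58 54]
142 [31.7 -0.9 42.9] [70 57 51]
143 [31.8 -1.  51.9] [181 113  70]
144 [30.8 -1.  51.9] [249 174  98]
145 [29.8 -1.  51.4] [253 187 105]
146 [29.  -1.  52.1] [253 185 105]
147 [28.1 -0.9 52.4] [253 185 105]
148 [27.1 -0.9 52.1] [253 189 105]
149 [25.9 -0.9 50.5] [253 188 106]
150 [25.1 -0.9 51.6] [253 187 105]
151 [24.3 -0.9 52.5] [253 188 107]
152 [23.2 -0.9 51.5] [253 186 106]
153 [22.2 -0.8 50.7] [252 183 103]
154 [21.3 -0.8 51.5] [253 186 105]
155 [15.9 -0.5 22.1] [189 126  83]
156 [14.8 -0.4 21.7] [84 73 69]
157 [13.9 -0.4 22.8] [81 73 70]
158 [13.  -0.4 23.6] [81 72 68]
159 [11.8 -0.4 22.6] [82 71 68]
160 [10.6 -0.3 21.7] [82 72 70]
161 [ 9.6 -0.3 22.4] [80 71 67]
162 [ 8.3 -0.3 20.8] [83 72 70]
163 [ 7.4 -0.3 21.7] [82 73 70]
164 [ 6.5 -0.3 22.7] [80 69 68]
165 [ 5.4 -0.3 22.4] [82 72 69]

205 [-38.7   0.6  21.7] [71 65 63]
207 [-40.9   0.6  21.9] [66 61 60]
209 [-43.3   0.7  21.6] [67 63 61]
211 [-45.3   0.7  22.5] [69 61 61]
213 [-47.2   0.8  23.8] [67 63 61]
215 [-42.9   0.5  41.7] [175 169 160]
217 [-44.3   0.5  43.9] [206 210 204]
219 [-45.4   0.5  46.5] [191 191 189]
221 [-46.5   0.5  49.3] [197 204 212]
223 [-54.8   0.8  34.1] [187 187 184]
225 [-51.    0.6  49.1] [134 127 120]
227 [-52.8   0.6  49.9] [200 204 208]
229 [-61.6   0.9  34.3] [198 203 204]
231 [-57.9   0.8  48.3] [130 123 113]
233 [-60.4   0.8  47.8] [194 198 197]
235 [-63.2   0.9  46.4] [62 55 51]
237 [-62.5   0.8  53. ] [61 52 45]
239 [-62.9   0.8  57. ] [68 59 54]
241 [-64.7   0.8  58. ] [70 59 56]
243 [-66.6   0.8  58.6] [72 61 59]
245 [-69.3   0.9  57.6] [71 61 56]
247 [-100.6    2.    -1. ] [190 145 112]
249 [-103.2    2.1   -0.5] [203 143  99]
251 [-105.6    2.1    0. ] [202 141  98]
```

```bash
python3 - <<'E'
from plan import *
plan([.500,-.235,.33],Rd(76),"arc")
E
```

```text
[-34.1, 37.9, 3.3] [-0.02, 0.03, -0.75]
[-38.4, 34.1, 3.3] [-0.02, 0.03, -0.75]
[-42.3, 29.8, 3.3] [-0.02, 0.03, -0.75]
[-45.7, 25.1, 3.3] [-0.02, 0.03, -0.75]
[-48.6, 20.0, 3.3] [-0.02, 0.03, -0.75]
[-50.9, 14.6, 3.3] [-0.02, 0.03, -0.75]
[-52.6, 8.9, 3.3] [-0.02, 0.03, -0.75]
[-53.7, 3.0, 3.3] [-0.02, 0.03, -0.75]
[-54.1, -3.1, 3.3] [-0.02, 0.03, -0.75]
```

Emit:
servo_tool(
  translation=[
    [-34, 38, 3],
    [-38, 34, 3],
    [-42, 30, 3],
    [-46, 25, 3],
    [-49, 20, 3],
  ],
  angular=[
    [0, 0, -0.75],
    [0, 0, -0.75],
    [0, 0, -0.75],
    [0, 0, -0.75],
    [0, 0, -0.75],
  ],
  fingers=[60, 60, 60, 60, 60],
)

```text
t: 2.33
tcp_pos: [0.5412, -0.0157, 0.3429]
eef_rot: [-179.7, -0.1, 75.0]
wrist_force: [-0.1, 0.1, -0.1]
finger_gap: 0.702
```

Emit:
servo_tool(
  translation=[
    [-51, 15, 3],
    [-53, 9, 3],
    [-54, 3, 3],
    [-54, -3, 3],
    [0, 0, 0],
  ],
  angular=[
    [0, 0, -0.75],
    [0, 0, -0.75],
    [0, 0, -0.75],
    [0, 0, -0.75],
    [0, 0, 0],
  ],
  fingers=[60, 60, 60, 60, 60],
)

```text
t: 2.95
tcp_pos: [0.518, -0.2302, 0.3289]
eef_rot: [-179.8, -0.2, 78.9]
wrist_force: [-0.4, 0.4, 0.3]
finger_gap: 0.705
```

```bash
python3 - <<'E'
from plan import *
p,d,c=wcap("w2");s=cur()[2];print(s["t"],s["tcp_pos"],s["eef_rot"])
plan([.500,-.235,.33],Rd(76))
E
```

```text
3.0 [ 0.51925015 -0.22734387  0.32867492] [-179.82380356   -0.29141428   79.1622508 ]
[-11.1, -17.5, -1.3] [-0.18, -0.29, 3.16]
```

View pics/w2.png

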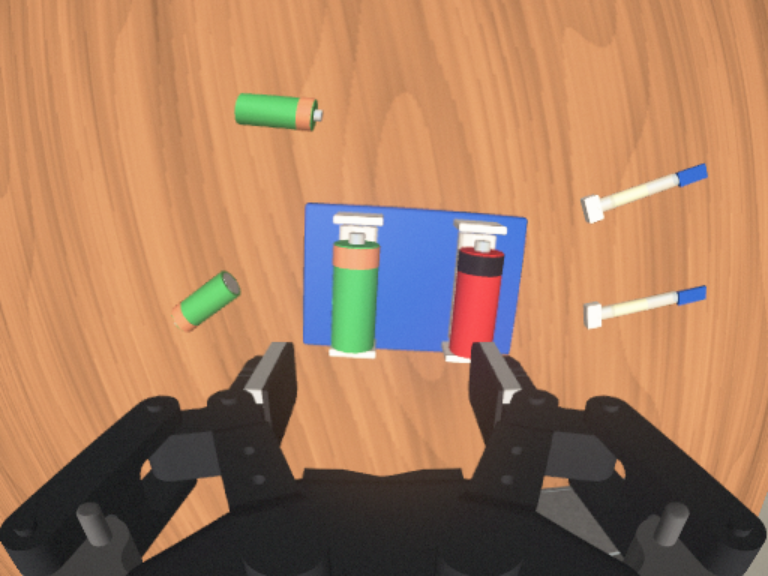

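```bash
cat > m2.py <<'E'
from plan import *
Z=np.load("w2.npz");p,d=Z["p"],Z["d"];c=dict(calibration("wrist"));c["camera_from_world"]=Z["M"]
W=wworld(d,c);h=cv2.cvtColor(p,cv2.COLOR_RGB2HSV).astype(int);v,u=np.mgrid[:384,:512]
b=(u>215)&(u<256)&(v>150)&(v<240)
m=b&(h[...,1]>100)&(((h[...,0]>45)&(h[...,0]<80))|((h[...,0]<18)))&(W[...,2]>.025)
P=W[m]*1000;print(len(P),P[:,2].max())
r=cv2.minAreaRect(P[:,:2].astype(np.float32));print(r)
# blue plate rect
m=(h[...,0]>100)&(h[...,0]<125)&(h[...,1]>120)&(v>120)&(v<250)&(u>190)&(u<370)&(W[...,2]<.014)
print("rack",cv2.minAreaRect((W[m][:,:2]*1000).astype(np.float32)))
# cylinder axis fit: known r 14, axis z 35
from scipy.optimize import least_squares
f=lambda x:np.abs(np.hypot((P[:,0]-500)*np.sin(x[1])-(P[:,1]+235)*np.cos(x[1])-x[0],P[:,2]-x[2]))-14
x=least_squares(f,[0,np.radians(76),35],loss="soft_l1").x
e=np.array([np.cos(x[1]),np.sin(x[1])]);t=(P[:,:2]-[500,-235])@e
n=np.array([np.sin(x[1]),-np.cos(x[1])])
t0,t1=np.percentile(t,[.5,99.5]);q=np.array([500,-235])+x[0]*n
print("yaw",np.degrees(x[1]),"z",x[2],"body ends",t0,t1,"flat end",q+e*t0,"body mid",q+e*(t0+t1)/2)
E
python3 m2.py
```

```text
1971 297.782230211832
((504.9615173339844, -214.90045166015625), (110.29243469238281, 26.456159591674805), 75.41443634033203)
rack ((536.5916748046875, -242.6287841796875), (98.88831329345703, 149.03070068359375), 75.65013885498047)
yaw 75.42659802434369 z 34.3704202920542 body ends -33.51707311887759 31.070328109553618 flat end [ 490.70457889 -267.21462916] body mid [ 498.83032301 -235.9599434 ]
```

```bash
python3 - <<'E'
from plan import *
plan([.499,-.235,.25],Rd(75.5),n=2)
E
```

```text
[-5.9, -9.1, 39.3] [-0.09, -0.14, 1.83]
[-6.1, -9.0, 39.3] [-0.09, -0.14, 1.83]
```

Emit:
servo_tool(
  translation=[
    [-6, -9, 39],
    [-6, -9, 39],
    [0, 0, 0],
  ],
  angular=[
    [-0.1, -0.1, 1.8],
    [-0.1, -0.1, 1.8],
    [0, 0, 0],
  ],
  fingers=[60, 60, 60],
)

```text
t: 3.38
tcp_pos: [0.5035, -0.2279, 0.249]
eef_rot: [179.8, -0.4, 76.3]
wrist_force: [0.4, -0.8, -1.1]
finger_gap: 0.702
```

```bash
python3 - <<'E'
from plan import *
plan([.499,-.235,.187],Rd(75.5),n=3)
E
```

```text
[-2.8, -0.9, 20.6] [0.05, -0.12, 0.26]
[-2.7, -0.9, 20.7] [0.05, -0.12, 0.26]
[-2.7, -0.9, 20.7] [0.05, -0.12, 0.26]
```

Emit:
servo_tool(
  translation=[
    [-8, -3, 10],
    [0, 0, 20],
    [0, 0, 20],
    [0, 0, 5],
    [0, 0, 0],
  ],
  angular=[
    [0, -0.4, 0.8],
    [0, 0, 0],
    [0, 0, 0],
    [0, 0, 0],
    [0, 0, 0],
  ],
  fingers=[60, 60, 60, 60, 60],
)

```text
t: 4.0
tcp_pos: [0.5047, -0.2331, 0.1975]
eef_rot: [179.2, 0.0, 76.0]
wrist_force: [0.1, -0.7, 0.1]
finger_gap: 0.702
```

```bash
python3 - <<'E'
from plan import *
plan([.499,-.235,.187],Rd(75.5),n=1)
E
```

```text
[-3.2, -5.2, 10.4] [0.85, 0.03, 0.45]
```

Emit:
servo_tool(
  translation=[
    [-3, -5, 5],
    [0, 0, 5],
    [0, 0, 0],
  ],
  angular=[
    [0.8, 0, 0.4],
    [0, 0, 0],
    [0, 0, 0],
  ],
  fingers=[60, 60, 60],
)

```text
t: 4.38
tcp_pos: [0.4995, -0.2352, 0.1885]
eef_rot: [179.8, 0.0, 75.5]
wrist_force: [0.8, -0.3, 1.0]
finger_gap: 0.697
```

```bash
python3 - <<'E'
from plan import *
plan([.499,-.235,.187],Rd(75.5),n=1)
wcap("w3")
E
```

```text
[0.1, -0.5, 1.5] [0.18, 0.04, 0.04]
```

View pics/w3.png

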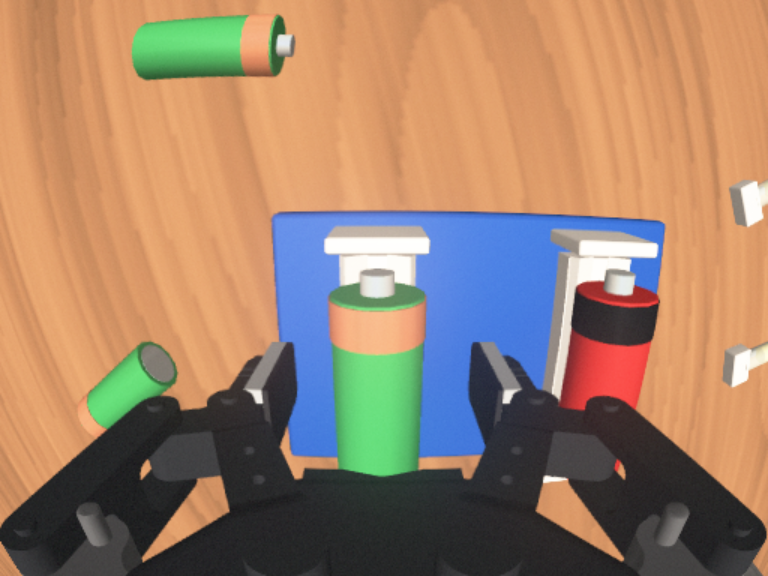

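Emit:
servo_tool(
  translation=[
    [0, 0, 1.5],
    [0, 0, 0],
    [0, 0, 0],
    [0, 0, 0],
    [0, 0, 0],
  ],
  angular=[
    [0, 0, 0],
    [0, 0, 0],
    [0, 0, 0],
    [0, 0, 0],
    [0, 0, 0],
  ],
  fingers=[20, 20, 20, 20, 20],
  squeeze=50,
)

```text
t: 5.05
tcp_pos: [0.4985, -0.2352, 0.1874]
eef_rot: [-180.0, -0.0, 75.5]
wrist_force: [-0.1, -0.3, 0.2]
finger_gap: 0.31
```

Emit:
servo_tool(
  translation=[
    [0, 0, 0],
    [0, 0, 0],
  ],
  angular=[
    [0, 0, 0],
    [0, 0, 0],
  ],
  fingers=[20, 20],
)

```text
t: 5.3
tcp_pos: [0.4985, -0.2352, 0.1874]
eef_rot: [-180.0, -0.0, 75.5]
wrist_force: [-0.8, -0.6, 1.0]
finger_gap: 0.311
```

Emit:
servo_tool(
  translation=[
    [0, 0, -20],
    [0, 0, -40],
    [0, 0, -40],
    [0, 0, -20],
    [0, 0, 0],
  ],
  angular=[
    [0, 0, 0],
    [0, 0, 0],
    [0, 0, 0],
    [0, 0, 0],
    [0, 0, 0],
  ],
  fingers=[20, 20, 20, 20, 20],
)

```text
t: 5.92
tcp_pos: [0.4987, -0.2348, 0.3094]
eef_rot: [-179.9, -0.0, 75.6]
wrist_force: [0.4, 0.1, -0.5]
finger_gap: 0.316
```

```bash
python3 - <<'E'
from plan import *
wcap("w4")
y=70;ex=np.array([np.cos(np.radians(y)),np.sin(np.radians(y)),0])
plan(np.array([.4655,.2245,.30])+ex*.01,Rd(y),"arc",vmax=45)
E
```

```text
[45.0, 4.2, 0.8] [-0.02, -0.0, 0.51]
[45.0, 0.1, 0.8] [-0.02, -0.0, 0.51]
[44.6, -4.0, 0.8] [-0.02, -0.0, 0.51]
[43.8, -8.0, 0.8] [-0.02, -0.0, 0.51]
[42.7, -11.9, 0.8] [-0.02, -0.0, 0.51]
[41.3, -15.7, 0.8] [-0.02, -0.0, 0.51]
[39.5, -19.3, 0.8] [-0.02, -0.0, 0.51]
[37.4, -22.7, 0.8] [-0.02, -0.0, 0.51]
[35.0, -25.9, 0.8] [-0.02, -0.0, 0.51]
[32.4, -28.8, 0.8] [-0.02, -0.0, 0.51]
[29.5, -31.5, 0.8] [-0.02, -0.0, 0.51]
```

View pics/w4.png

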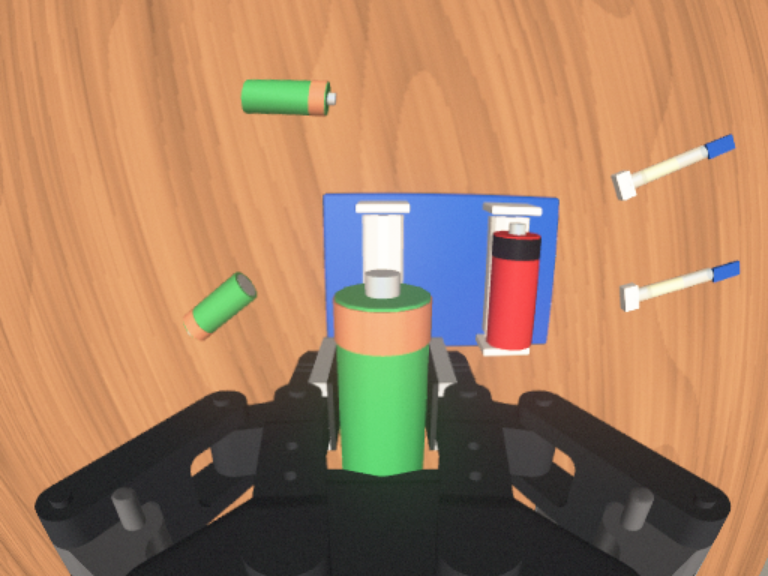

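Emit:
servo_tool(
  translation=[
    [45, 4, 1],
    [45, 0, 1],
    [45, -4, 1],
    [44, -8, 1],
    [43, -12, 1],
  ],
  angular=[
    [0, 0, 0.5],
    [0, 0, 0.5],
    [0, 0, 0.5],
    [0, 0, 0.5],
    [0, 0, 0.5],
  ],
  fingers=[20, 20, 20, 20, 20],
)

```text
t: 6.6
tcp_pos: [0.538, -0.0126, 0.2961]
eef_rot: [-179.3, 0.3, 72.4]
wrist_force: [0.1, 0.0, -0.3]
finger_gap: 0.312
```

Emit:
servo_tool(
  translation=[
    [41, -16, 1],
    [40, -19, 1],
    [37, -23, 1],
    [35, -26, 1],
    [32, -29, 1],
  ],
  angular=[
    [0, 0, 0.5],
    [0, 0, 0.5],
    [0, 0, 0.5],
    [0, 0, 0.5],
    [0, 0, 0.5],
  ],
  fingers=[20, 20, 20, 20, 20],
)

```text
t: 7.22
tcp_pos: [0.4864, 0.2068, 0.2829]
eef_rot: [-178.9, 0.8, 69.9]
wrist_force: [0.4, 0.4, -1.6]
finger_gap: 0.31
```

Emit:
servo_tool(
  translation=[
    [0, 0, 0],
    [0, 0, 0],
  ],
  angular=[
    [0, 0, 0],
    [0, 0, 0],
  ],
  fingers=[20, 20],
)

```text
t: 7.48
tcp_pos: [0.4841, 0.2102, 0.2799]
eef_rot: [-178.6, 1.0, 70.3]
wrist_force: [0.0, -0.3, -1.7]
finger_gap: 0.31
```

```bash
python3 - <<'E'
from plan import *
p,d,c=wcap("w5");P,r,s=cur();print(s["t"],P,s["eef_rot"],s["wrist_force"])
W=wworld(d,c);L=r.inv().apply((W-P).reshape(-1,3)).reshape(384,512,3)*1000
h=cv2.cvtColor(p,cv2.COLOR_RGB2HSV).astype(int)
for v in range(176,314,4): print(v,L[v,255].round(1),p[v,255])
y=70;ex=np.array([np.cos(np.radians(y)),np.sin(np.radians(y)),0])
plan(np.array([.4655,.2245,.30])+ex*.01,Rd(y))
E
```

```text
7.525 [0.48396242 0.21032028 0.27982529] [-178.59897359    1.03698427   70.26742993] [-0.7220693   0.80644498 -1.96238628]
176 [ 15.    1.4 265.7] [190 180 178]
180 [ 37.3   1.2 156.4] [138 131 123]
184 [ 37.4   1.2 148.8] [150 146 139]
188 [ 35.7   1.2 148.9] [222 226 226]
192 [ 34.2   1.2 148. ] [223 226 226]
196 [ 32.4   1.2 148.6] [222 226 225]
200 [ 31.4   1.2 146. ] [ 75 118  70]
204 [ 31.3   1.2 141.2] [ 81 122  73]
208 [ 30.6   1.2 138.3] [159 159 102]
212 [ 28.6   1.2 139.5] [242 173 127]
216 [ 27.4   1.2 138.2] [242 174 127]
220 [ 25.4   1.2 139.1] [242 174 129]
224 [ 24.    1.2 138.6] [242 173 127]
228 [ 22.5   1.2 138.1] [242 175 127]
232 [ 20.5   1.2 138.7] [242 172 123]
236 [ 18.7   1.2 139. ] [242 176 127]
240 [ 16.8   1.2 139.3] [107 213 118]
244 [ 15.3   1.2 138.8] [104 209 114]
248 [ 13.2   1.2 139.4] [104 212 118]
252 [ 11.7   1.2 138.8] [103 212 116]
256 [  9.9   1.2 138.6] [104 213 118]
260 [  8.    1.2 138.7] [ 99 209 112]
264 [  5.9   1.2 139.1] [102 212 117]
268 [  3.9   1.2 139.2] [100 211 116]
272 [  1.9   1.2 139.2] [ 98 212 115]
276 [  0.    1.2 139.1] [ 99 213 116]
280 [ -2.2   1.2 139.4] [ 96 209 114]
284 [ -3.7   1.2 138.6] [ 97 211 113]
288 [ -6.3   1.2 139.3] [ 92 207 110]
292 [ -8.4   1.2 139.3] [ 95 210 114]
296 [-10.9   1.2 139.8] [ 95 208 114]
300 [-13.    1.2 139.6] [ 94 208 113]
304 [-15.1   1.2 139.3] [ 94 206 113]
308 [-17.3   1.2 139.2] [ 90 204 108]
312 [-20.2   1.2 139.9] [ 93 207 112]
[16.7, -22.6, -19.9] [-1.4, 1.04, 0.25]
```

View pics/w5.png

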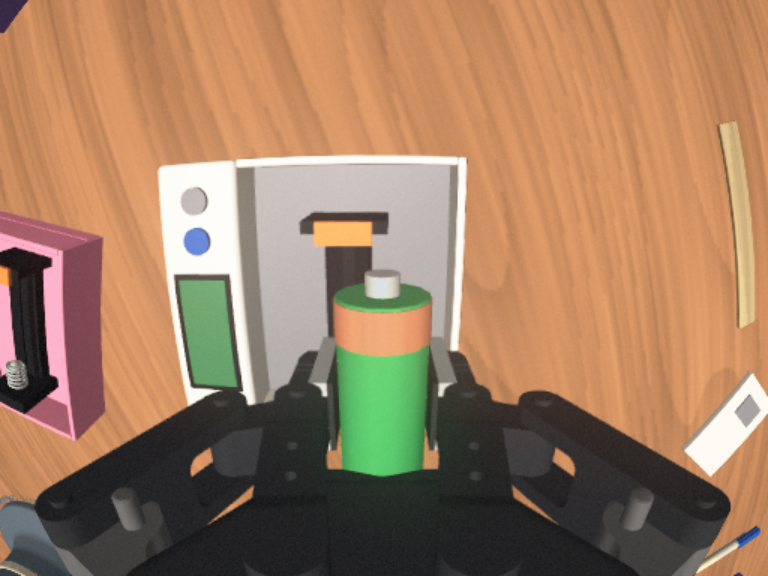

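```bash
cat > lg.py <<'E'
from plan import *
O=np.array([.4654,.2245,0]);Y=70.0
E_=R.from_euler('z',Y,degrees=True).as_matrix()
FT=np.array([-34.3,0,152.7])
def tgt(fx,fz,th,y=.1):
    Rt=Rd(Y,th);F=O+E_@np.array([fx,y,fz])/1000
    return F-Rt.apply(FT/1000),Rt
def where():
    p,r,s=cur();F=E_.T@(p+r.apply(FT/1000)-O)*1000;rel=Rd(Y).inv()*r
    a=E_.T@r.apply([1,0,0])
    print("t",round(s["t"],2),"F",F.round(2),"tilt",np.degrees(np.arcsin(a[2])).round(2),"yawerr",np.degrees(np.arctan2(a[1],a[0])).round(2),"roll",np.degrees(np.arcsin((E_.T@r.apply([0,1,0]))[2])).round(2),"force(logger)",(E_.T@s["wrist_force"]).round(2),"gap",round(s["finger_gap"],3))
def go(fx,fz,th,**k): where();plan(*tgt(fx,fz,th),**k)
E
python3 - <<'E'
from lg import *
go(-36,96,30)
E
```

```text
t 7.53 F [-44.05 -18.73 127.82] tilt -1.04 yawerr 0.27 roll -1.4 force(logger) [ 0.51  0.95 -1.96] gap 0.313
[-18.7, -5.5, 9.1] [-0.36, 7.76, -0.03]
[-19.8, -5.5, 6.4] [-0.36, 7.76, -0.03]
[-20.5, -5.6, 3.7] [-0.36, 7.76, -0.03]
[-20.8, -5.6, 0.8] [-0.36, 7.76, -0.03]
```

Emit:
servo_tool(
  translation=[
    [-19, -5.5, 9],
    [-20, -5.5, 6],
    [-20, -5.5, 4],
    [-21, -5.5, 1],
    [0, 0, 0],
  ],
  angular=[
    [-0.4, 7.8, 0],
    [-0.4, 7.8, 0],
    [-0.4, 7.8, 0],
    [-0.4, 7.8, 0],
    [0, 0, 0],
  ],
  fingers=[20, 20, 20, 20, 20],
)

```text
t: 8.15
tcp_pos: [0.4435, 0.1458, 0.2437]
eef_rot: [-179.8, -27.2, 69.2]
wrist_force: [-0.0, -0.3, 0.0]
finger_gap: 0.313
```

```bash
python3 - <<'E'
from lg import *
go(-34,75,30,vmax=20)
E
```

```text
t 8.15 F [-42.08  -6.29  92.2 ] tilt 27.21 yawerr -0.79 roll -0.19 force(logger) [-0.26 -0.06  0.04] gap 0.313
[-4.1, -3.2, 8.7] [0.08, 1.4, -0.35]
[-4.3, -3.2, 8.6] [0.08, 1.4, -0.35]
```

Emit:
servo_tool(
  translation=[
    [-5, -3.5, 7],
    [-5, -3.5, 7],
    [0, 0, 0],
  ],
  angular=[
    [0, 1.5, -0.4],
    [0, 1.5, -0.4],
    [0, 0, 0],
  ],
  fingers=[20, 20, 20],
)

```text
t: 8.52
tcp_pos: [0.4388, 0.1448, 0.2263]
eef_rot: [179.6, -30.0, 70.0]
wrist_force: [0.1, -0.3, -1.9]
finger_gap: 0.316
```

```bash
python3 - <<'E'
from lg import *
go(-34,60,30,vmax=20)
E
```

```text
t 8.53 F [-37.32  -3.48  76.86] tilt 30.0 yawerr -0.01 roll 0.39 force(logger) [-0.25 -0.16 -1.9 ] gap 0.316
[-5.6, -2.5, 16.2] [0.45, 0.0, -0.0]
```

Emit:
servo_tool(
  translation=[
    [-3, -3, 8],
    [-3, -2, 8],
    [0, 0, 0],
  ],
  angular=[
    [0.4, 0, 0],
    [0, 0, 0],
    [0, 0, 0],
  ],
  fingers=[20, 20, 20],
)

```text
t: 8.9
tcp_pos: [0.4376, 0.1507, 0.2093]
eef_rot: [179.7, -29.7, 70.2]
wrist_force: [-1.1, -0.6, -1.2]
finger_gap: 0.313
```

```bash
python3 - <<'E'
from lg import *
go(-33,44,30,vmax=9)
wcap("w6")
p,d=grab_frame("scene");cv2.imwrite("pics/s6.png",cv2.resize(p[90:200,220:370][:,:,::-1],None,fx=5,fy=5,interpolation=cv2.INTER_CUBIC))
E
```

```text
t 8.9 F [-33.08   0.09  59.62] tilt 29.67 yawerr 0.22 roll 0.3 force(logger) [-0.92  0.78 -1.17] gap 0.313
[-4.3, 0.3, 6.7] [0.12, 0.16, 0.1]
[-4.3, 0.3, 6.7] [0.12, 0.16, 0.1]
```

View pics/w6.png

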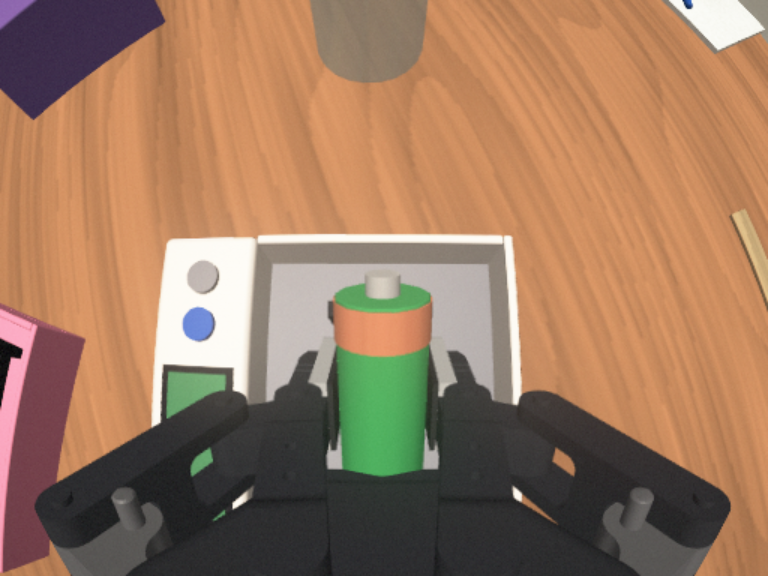

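View pics/s6.png

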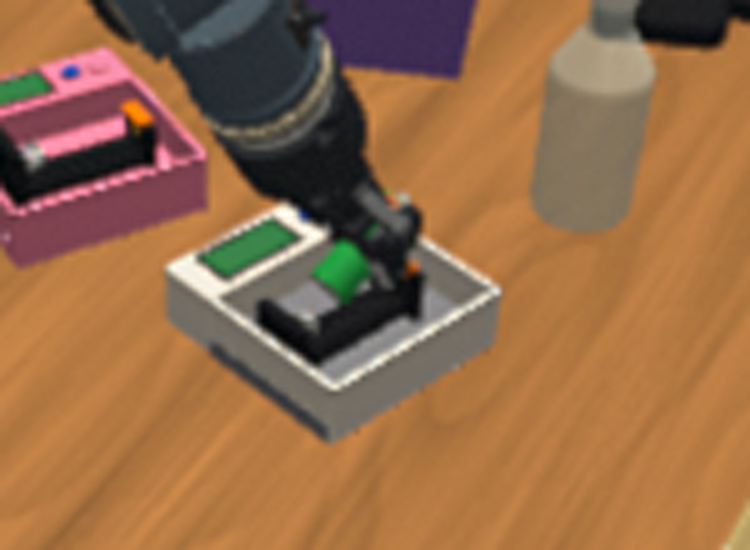

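```bash
python3 - <<'E'
from lg import *
go(-37,42,30,vmax=9)
E
```

```text
t 9.0 F [-32.89  -0.22  60.24] tilt 29.73 yawerr 0.25 roll 0.37 force(logger) [ 0.63  0.08 -0.4 ] gap 0.314
[-4.4, 0.2, 4.5] [0.1, 0.09, 0.07]
[-4.5, 0.2, 4.5] [0.1, 0.09, 0.07]
[-4.5, 0.2, 4.5] [0.1, 0.09, 0.07]
```

Emit:
servo_tool(
  translation=[
    [-4.5, 0.2, 4.5],
    [-4.5, 0.2, 4.5],
    [-4.5, 0.2, 4.5],
    [-0.5, 0, 0.5],
  ],
  angular=[
    [0.1, 0.1, 0.1],
    [0.1, 0.1, 0.1],
    [0.1, 0.1, 0.1],
    [0, 0, 0],
  ],
  fingers=[20, 20, 20, 20],
)

```text
t: 9.5
tcp_pos: [0.439, 0.1448, 0.1923]
eef_rot: [-179.8, -29.9, 69.9]
wrist_force: [-0.4, -0.2, -1.0]
finger_gap: 0.313
```

```bash
python3 - <<'E'
from lg import *
go(-39,42,30,vmax=3)
E
```

```text
t 9.5 F [-37.6   -2.04  42.82] tilt 29.88 yawerr -0.05 roll -0.17 force(logger) [-0.37  0.31 -1.01] gap 0.313
[-1.0, -1.3, -0.0] [-0.08, 0.06, -0.02]
[-1.0, -1.3, -0.0] [-0.08, 0.06, -0.02]
```

Emit:
servo_tool(
  translation=[
    [-0.9, -1.5, 0],
    [-0.9, -1.5, 0],
    [0, 0, 0],
  ],
  angular=[
    [0, 0, 0],
    [0, 0, 0],
    [0, 0, 0],
  ],
  fingers=[20, 20, 20],
)

```text
t: 9.88
tcp_pos: [0.4367, 0.1436, 0.1927]
eef_rot: [-179.7, -29.8, 69.9]
wrist_force: [-0.6, 0.1, -1.1]
finger_gap: 0.312
```

```bash
python3 - <<'E'
from lg import *
go(-41,42,30,vmax=3)
E
```

```text
t 9.88 F [-39.65  -0.1   43.16] tilt 29.81 yawerr -0.1 roll -0.22 force(logger) [-0.1   0.56 -1.07] gap 0.312
[-2.3, -0.8, 0.2] [-0.2, 0.19, -0.08]
```

Emit:
servo_tool(
  translation=[
    [-1.5, 0, 0],
    [0, 0, 0],
    [0, 0, 0],
  ],
  angular=[
    [0, 0, 0],
    [0, 0, 0],
    [0, 0, 0],
  ],
  fingers=[20, 20, 20],
)

```text
t: 10.25
tcp_pos: [0.4365, 0.1423, 0.1924]
eef_rot: [-179.8, -29.8, 69.9]
wrist_force: [-0.4, 0.3, -0.7]
finger_gap: 0.311
```

```bash
python3 -c "
from lg import *
where()"
```

```text
t 10.25 F [-40.97  -0.42  42.88] tilt 29.8 yawerr -0.07 roll -0.2 force(logger) [ 0.19  0.47 -0.69] gap 0.311
```

Emit:
servo_tool(
  translation=[
    [-1.8, 0, -0.3],
    [0, 0, 0],
    [0, 0, 0],
  ],
  angular=[
    [0, 0, 0],
    [0, 0, 0],
    [0, 0, 0],
  ],
  fingers=[20, 20, 20],
)

```text
t: 10.62
tcp_pos: [0.4363, 0.1411, 0.1923]
eef_rot: [-179.8, -29.8, 70.0]
wrist_force: [0.8, 0.8, -0.7]
finger_gap: 0.313
```

```bash
python3 -c "
from lg import *
where()"
```

```text
t 10.62 F [-42.06  -0.52  42.74] tilt 29.85 yawerr -0.02 roll -0.21 force(logger) [ 1.06 -0.47 -0.69] gap 0.313
```

Emit:
servo_tool(
  translation=[
    [-2, -0.4, -0.6],
    [0, 0, 0],
    [0, 0, 0],
  ],
  angular=[
    [0, 0, 0],
    [0, 0, 0],
    [0, 0, 0],
  ],
  fingers=[20, 20, 20],
)

```text
t: 11.0
tcp_pos: [0.4357, 0.1398, 0.1924]
eef_rot: [-179.8, -29.9, 70.0]
wrist_force: [-0.2, 1.4, -0.2]
finger_gap: 0.31
```

```bash
python3 -c "
from lg import *
where()"
```

```text
t 11.0 F [-43.34  -0.48  42.9 ] tilt 29.91 yawerr 0.03 roll -0.19 force(logger) [ 1.24  0.7  -0.18] gap 0.31
```

Emit:
servo_tool(
  translation=[
    [-2, -0.3, -0.8],
    [0, 0, 0],
    [0, 0, 0],
  ],
  angular=[
    [0, 0, 0],
    [0, 0, 0],
    [0, 0, 0],
  ],
  fingers=[20, 20, 20],
)

```text
t: 11.38
tcp_pos: [0.4352, 0.1383, 0.1926]
eef_rot: [-179.8, -30.0, 70.1]
wrist_force: [0.5, 2.7, -0.6]
finger_gap: 0.31
```

```bash
python3 -c "
from lg import *
where()"
```

```text
t 11.38 F [-44.79  -0.46  43.15] tilt 29.97 yawerr 0.08 roll -0.18 force(logger) [ 2.76  0.43 -0.65] gap 0.31
```

```bash
python3 -c "
from lg import *
go(-47.5,42,20,n=4)"
```

```text
t 11.38 F [-44.79  -0.46  43.15] tilt 29.97 yawerr 0.08 roll -0.18 force(logger) [ 2.76  0.43 -0.65] gap 0.31
[5.8, -0.3, 2.0] [-0.06, -2.49, 0.02]
[5.8, -0.3, 1.7] [-0.06, -2.49, 0.02]
[5.9, -0.3, 1.5] [-0.06, -2.49, 0.02]
[6.0, -0.3, 1.2] [-0.06, -2.49, 0.02]
```

Emit:
servo_tool(
  translation=[
    [5.8, -0.3, 2],
    [5.8, -0.3, 1.7],
  ],
  angular=[
    [0, -2.5, 0],
    [0, -2.5, 0],
  ],
  fingers=[20, 20],
)

```text
t: 11.62
tcp_pos: [0.4395, 0.1494, 0.1952]
eef_rot: [-179.7, -25.0, 69.9]
wrist_force: [0.5, 4.4, 0.3]
finger_gap: 0.31
```

```bash
python3 -c "
from lg import *
go(-47.5,42,20,n=2)"
```

```text
t 11.62 F [-46.14  -0.61  42.25] tilt 24.96 yawerr -0.12 roll -0.26 force(logger) [4.29 1.02 0.27] gap 0.31
[5.9, -0.7, 1.6] [-0.12, -2.48, -0.05]
[5.9, -0.7, 1.3] [-0.12, -2.48, -0.05]
```

Emit:
servo_tool(
  translation=[
    [5.9, -0.7, 1.6],
    [5.9, -0.7, 1.3],
    [0, 0, 0],
  ],
  angular=[
    [-0.1, -2.5, 0],
    [-0.1, -2.5, 0],
    [0, 0, 0],
  ],
  fingers=[20, 20, 20],
)

```text
t: 12.0
tcp_pos: [0.4431, 0.1636, 0.1985]
eef_rot: [179.9, -19.9, 70.1]
wrist_force: [0.7, 2.2, 1.5]
finger_gap: 0.311
```

```bash
python3 -c "
from lg import *
go(-50.5,42,16,n=2)"
```

```text
t 12.0 F [-44.97  -0.12  43.25] tilt 19.95 yawerr 0.11 roll 0.11 force(logger) [2.36 0.08 1.51] gap 0.311
[2.4, 0.0, 1.0] [0.04, -1.97, 0.05]
[2.4, 0.0, 0.9] [0.04, -1.97, 0.05]
```

Emit:
servo_tool(
  translation=[
    [-2, 0, -0.9],
    [-2, 0, -0.9],
    [0, 0, 0],
  ],
  angular=[
    [0, 0, 0],
    [0, 0, 0],
    [0, 0, 0],
  ],
  fingers=[20, 20, 20],
)

```text
t: 12.38
tcp_pos: [0.4416, 0.1593, 0.1989]
eef_rot: [179.9, -20.1, 70.0]
wrist_force: [2.6, 5.0, -1.3]
finger_gap: 0.309
```

```bash
python3 -c "
from lg import *
go(-51,43,20,n=2)"
```

```text
t 12.38 F [-49.04  -0.14  43.75] tilt 20.13 yawerr 0.03 roll 0.06 force(logger) [ 5.54 -0.71 -1.32] gap 0.309
[-0.9, -0.0, 0.1] [0.03, -0.07, 0.02]
[-0.9, -0.0, 0.1] [0.03, -0.07, 0.02]
```

Emit:
servo_tool(
  translation=[
    [-1.5, 0, -0.3],
    [0, 0, 0],
    [0, 0, 0],
  ],
  angular=[
    [0, 0, 0],
    [0, 0, 0],
    [0, 0, 0],
  ],
  fingers=[20, 20, 20],
)

```text
t: 12.75
tcp_pos: [0.4414, 0.1578, 0.199]
eef_rot: [-179.9, -20.4, 69.9]
wrist_force: [2.3, 6.5, -0.6]
finger_gap: 0.309
```

```bash
python3 -c "
from lg import *
go(-50.7,43,15,n=3)"
```

```text
t 12.75 F [-49.8   -0.11  43.88] tilt 20.39 yawerr -0.14 roll -0.08 force(logger) [ 6.88  0.1  -0.56] gap 0.309
[4.3, -0.1, 1.5] [-0.01, -1.8, -0.04]
[4.4, -0.1, 1.3] [-0.01, -1.8, -0.04]
[4.4, -0.1, 1.2] [-0.01, -1.8, -0.04]
```

Emit:
servo_tool(
  translation=[
    [4, 0, 1.4],
    [3.7, 0, 1.2],
    [0, 0, 0],
  ],
  angular=[
    [0, -1.8, 0],
    [0, -1.8, 0],
    [0, 0, 0],
  ],
  fingers=[20, 20, 20],
)

```text
t: 13.12
tcp_pos: [0.445, 0.1662, 0.1999]
eef_rot: [-179.8, -17.0, 69.7]
wrist_force: [1.5, 6.4, -1.1]
finger_gap: 0.31
```

```bash
python3 -c "
from lg import *
go(-51,43,15,n=2)"
```

```text
t 13.12 F [-49.87  -0.21  43.8 ] tilt 17.03 yawerr -0.33 roll -0.23 force(logger) [ 6.52  0.79 -1.12] gap 0.31
[2.0, -0.4, 0.9] [-0.07, -1.01, -0.16]
[2.0, -0.4, 0.8] [-0.07, -1.01, -0.16]
```

Emit:
servo_tool(
  translation=[
    [1.5, -0.3, 0.8],
    [1.5, -0.3, 0.8],
    [-0.5, 0, -0.1],
    [0, 0, 0],
  ],
  angular=[
    [-0.1, -1, -0.2],
    [-0.1, -1, -0.2],
    [0, 0, 0],
    [0, 0, 0],
  ],
  fingers=[20, 20, 20, 20],
)

```text
t: 13.62
tcp_pos: [0.4462, 0.1707, 0.2001]
eef_rot: [-179.9, -15.4, 69.9]
wrist_force: [2.0, 5.3, -0.6]
finger_gap: 0.313
```

```bash
python3 -c "
from lg import *
go(-52,43,15,n=2)"
```

```text
t 13.62 F [-49.54  -0.22  43.77] tilt 15.45 yawerr -0.06 roll -0.05 force(logger) [ 5.66 -0.03 -0.57] gap 0.313
[-0.7, -0.2, 0.2] [-0.02, -0.22, -0.03]
[-0.7, -0.2, 0.2] [-0.02, -0.22, -0.03]
```

Emit:
servo_tool(
  translation=[
    [-2, -0.2, -0.5],
    [-1.5, 0, 0],
    [0, 0, 0],
  ],
  angular=[
    [0, 0, 0],
    [0, 0, 0],
    [0, 0, 0],
  ],
  fingers=[20, 20, 20],
)

```text
t: 14.0
tcp_pos: [0.4456, 0.1685, 0.2002]
eef_rot: [-179.9, -15.8, 69.8]
wrist_force: [1.3, 6.6, -1.2]
finger_gap: 0.313
```

```bash
python3 -c "
from lg import *
go(-53,43,15,n=1)"
```

```text
t 14.0 F [-50.8   -0.22  43.88] tilt 15.82 yawerr -0.19 roll -0.12 force(logger) [ 6.68  1.05 -1.21] gap 0.313
[-0.2, -0.6, 0.8] [-0.07, -0.82, -0.18]
```

Emit:
servo_tool(
  translation=[
    [-2, -0.3, -0.3],
    [-1, 0, 0],
    [0, 0, 0],
  ],
  angular=[
    [0, -0.4, -0.1],
    [0, 0, 0],
    [0, 0, 0],
  ],
  fingers=[20, 20, 20],
)

```text
t: 14.38
tcp_pos: [0.4453, 0.1676, 0.2003]
eef_rot: [-179.9, -15.9, 69.8]
wrist_force: [1.6, 7.8, -0.7]
finger_gap: 0.315
```

```bash
python3 -c "
from lg import *
go(-53,43,15,n=1)"
```

```text
t 14.38 F [-51.63  -0.22  44.07] tilt 15.85 yawerr -0.19 roll -0.14 force(logger) [ 7.84  1.13 -0.68] gap 0.315
[0.7, -0.7, 1.2] [-0.1, -0.86, -0.18]
```

Emit:
servo_tool(
  translation=[
    [-1.2, 0, -0.3],
    [0, 0, 0],
  ],
  angular=[
    [0, -0.3, 0],
    [0, 0, 0],
  ],
  fingers=[20, 20],
)

```text
t: 14.62
tcp_pos: [0.4455, 0.1675, 0.2006]
eef_rot: [-179.8, -15.8, 69.7]
wrist_force: [1.6, 7.4, -2.1]
finger_gap: 0.313
```

```bash
python3 -c "
from lg import *
go(-53,43,15,n=1)"
```

```text
t 14.62 F [-51.68  -0.33  44.35] tilt 15.82 yawerr -0.26 roll -0.19 force(logger) [ 7.5   1.02 -2.09] gap 0.313
[0.6, -0.9, 1.5] [-0.13, -0.82, -0.25]
```

```bash
cat >> lg.py <<'E'
def nub(fn):
    p,d,c=wcap(fn);P,r,s=cur();W=wworld(d,c);L=r.inv().apply((W-P).reshape(-1,3)).reshape(384,512,3)*1000
    for v in range(178,216,4): print(v,L[v,255].round(1),p[v,255])
    G=L[220:312,250:260].reshape(-1,3);k=np.polyfit(G[:,0],G[:,2],1);print("top line slope deg",np.degrees(np.arctan(k[0])).round(2),"z at x=0",k[1].round(2))
E
python3 -c "
from lg import *
nub('w7');go(-52,42,12,n=2)"
```

```text
178 [ 29.4   1.  194.6] [96 82 75]
182 [ 37.5   1.  151.8] [163 154 144]
186 [ 36.7   1.  148.1] [210 215 201]
190 [ 35.   1. 148.] [210 213 199]
194 [ 33.4   1.  147.9] [208 211 199]
198 [ 31.6   1.  148. ] [203 209 194]
202 [ 31.1   1.  144.3] [ 86 138  81]
206 [ 31.    1.  139.5] [ 95 171  98]
210 [ 30.    1.  137.7] [234 159 113]
214 [ 28.2   1.  138.2] [232 157 111]
top line slope deg -7.97 z at x=0 139.58
t 14.68 F [-51.6   -0.31  44.38] tilt 15.83 yawerr -0.26 roll -0.19 force(logger) [ 8.84  1.3  -1.05] gap 0.309
[4.5, -0.5, 2.4] [-0.07, -1.92, -0.12]
[4.6, -0.5, 2.3] [-0.07, -1.92, -0.12]
```

View pics/w7.png

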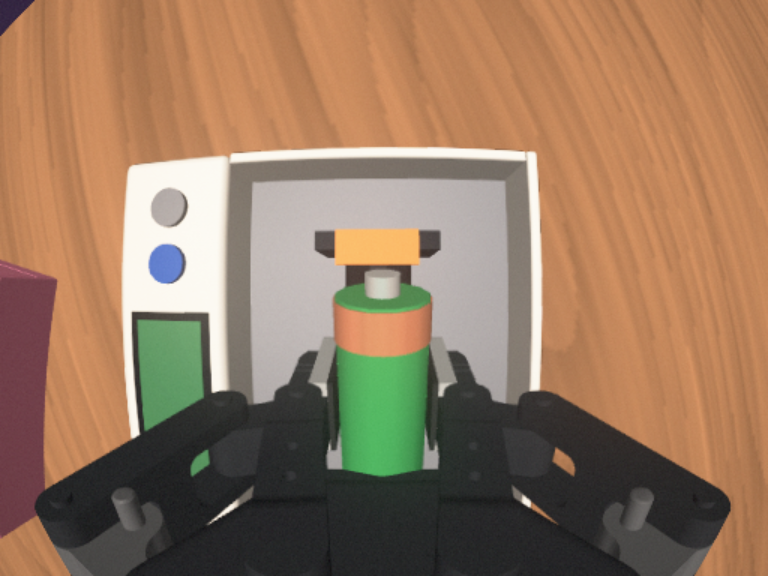

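Emit:
servo_tool(
  translation=[
    [4, -0.5, 2.4],
    [4, -0.5, 2.3],
    [0, 0, 0],
  ],
  angular=[
    [-0.1, -1.9, -0.1],
    [-0.1, -1.9, -0.1],
    [0, 0, 0],
  ],
  fingers=[20, 20, 20],
)

```text
t: 15.05
tcp_pos: [0.4494, 0.1781, 0.1995]
eef_rot: [179.9, -12.4, 69.8]
wrist_force: [1.0, 6.2, -1.3]
finger_gap: 0.311
```

```bash
python3 -c "
from lg import *
Z=np.load('w7.npz');c=dict(calibration('wrist'));c['camera_from_world']=Z['M'];W=wworld(Z['d'],c)
h=cv2.cvtColor(Z['p'],cv2.COLOR_RGB2HSV).astype(int);m=(h[...,0]>8)&(h[...,0]<20)&(h[...,1]>130)&(h[...,2]>150);m[:150]=0;m[180:]=0;m[:,:215]=0;m[:,290:]=0
q=((W[m]-O)@E_)*1000;q=q[q[:,2]>48];print(np.percentile(q,[1,50,99],axis=0).round(1))
go(-52.2,42,10,n=1)"
```

```text
[[ 20.4 -12.3  49.9]
 [ 25.9   0.3  51.5]
 [ 31.3  13.2  53.2]]
t 15.05 F [-49.65  -1.    42.99] tilt 12.44 yawerr -0.21 roll 0.07 force(logger) [ 6.11  1.2  -1.26] gap 0.311
[3.8, -0.9, 2.0] [0.11, -2.44, -0.21]
```

Emit:
servo_tool(
  translation=[
    [-2, -1, -0.3],
    [-2, -0.5, -0.3],
    [-0.5, 0, 0],
  ],
  angular=[
    [0, 0, 0],
    [0, 0, 0],
    [0, 0, 0],
  ],
  fingers=[20, 20, 20],
)

```text
t: 15.42
tcp_pos: [0.4481, 0.1757, 0.1997]
eef_rot: [179.8, -12.9, 69.7]
wrist_force: [1.0, 7.6, -1.4]
finger_gap: 0.31
```

```bash
python3 -c "
from lg import *
go(-52.3,42,9,n=2)"
```

```text
t 15.43 F [-51.13  -1.01  43.16] tilt 12.88 yawerr -0.32 roll 0.2 force(logger) [ 7.45  1.69 -1.35] gap 0.31
[4.4, -0.3, 1.8] [0.13, -1.94, -0.16]
[4.5, -0.3, 1.6] [0.13, -1.94, -0.16]
```

Emit:
servo_tool(
  translation=[
    [-1.5, -2, -0.5],
    [-1.5, -2, -0.3],
    [0, 0, 0],
  ],
  angular=[
    [0, 0, -0.3],
    [0, 0, 0],
    [0, 0, 0],
  ],
  fingers=[20, 20, 20],
)

```text
t: 15.8
tcp_pos: [0.4461, 0.1751, 0.2007]
eef_rot: [179.4, -13.4, 69.8]
wrist_force: [0.6, 7.1, -1.7]
finger_gap: 0.312
```

```bash
python3 -c "
from lg import *
go(-52.3,42,9,n=2)"
```

```text
t 15.8 F [-51.04  -0.28  44.19] tilt 13.39 yawerr -0.16 roll 0.56 force(logger) [ 6.84  1.86 -1.66] gap 0.312
[4.9, 0.5, 2.5] [0.3, -2.19, -0.09]
[5.0, 0.6, 2.3] [0.3, -2.19, -0.09]
```

```bash
python3 -c "
from lg import *
go(-53.2,41.5,10,n=2)"
```

```text
t 15.8 F [-51.04  -0.28  44.19] tilt 13.39 yawerr -0.16 roll 0.56 force(logger) [ 6.84  1.86 -1.66] gap 0.312
[3.1, 0.5, 2.2] [0.3, -1.69, -0.09]
[3.2, 0.6, 2.1] [0.3, -1.69, -0.09]
```

Emit:
servo_tool(
  translation=[
    [-2.5, 0, 0.2],
    [-2.5, 0, 0.2],
  ],
  angular=[
    [0.3, -0.3, 0],
    [0.2, -0.3, 0],
  ],
  fingers=[20, 20],
)

```text
t: 16.05
tcp_pos: [0.4461, 0.1724, 0.2003]
eef_rot: [179.8, -13.2, 69.8]
wrist_force: [1.5, 9.5, 1.7]
finger_gap: 0.309
```

```bash
python3 -c "
from lg import *
go(-53.2,42,10,n=2)"
```

```text
t 16.05 F [-54.05  -0.19  43.76] tilt 13.21 yawerr -0.21 roll 0.17 force(logger) [9.47 1.83 1.67] gap 0.309
[4.5, 0.1, 2.0] [0.11, -1.61, -0.11]
[4.5, 0.1, 1.9] [0.11, -1.61, -0.11]
```

Emit:
servo_tool(
  translation=[
    [3.8, 0, 2],
    [3.5, 0, 1.9],
  ],
  angular=[
    [0.1, -1.7, -0.1],
    [0.1, -1.7, -0.1],
  ],
  fingers=[20, 20],
)

```text
t: 16.3
tcp_pos: [0.4504, 0.1818, 0.1995]
eef_rot: [180.0, -10.2, 69.9]
wrist_force: [0.9, 7.9, 2.4]
finger_gap: 0.313
```

```bash
python3 -c "
from lg import *
go(-53.2,42,7,n=2)"
```

```text
t 16.3 F [-51.92  -0.57  43.14] tilt 10.21 yawerr -0.14 roll 0.03 force(logger) [7.77 1.85 2.44] gap 0.313
[3.5, -0.3, 1.5] [0.03, -1.61, -0.07]
[3.6, -0.3, 1.4] [0.03, -1.61, -0.07]
```

Emit:
servo_tool(
  translation=[
    [-2, -0.3, -0.3],
    [1.5, -0.3, 0.8],
    [2.3, -0.3, 1.5],
  ],
  angular=[
    [0, 0, 0],
    [0, -1.2, 0],
    [0, -1.6, 0],
  ],
  fingers=[20, 20, 20],
)

```text
t: 16.68
tcp_pos: [0.4523, 0.1872, 0.199]
eef_rot: [179.9, -8.0, 69.8]
wrist_force: [0.8, 8.7, 2.6]
finger_gap: 0.313
```

```bash
python3 -c "
from lg import *
go(-53,41.5,5,n=2)"
```

```text
t 16.68 F [-52.33  -0.78  42.99] tilt 7.98 yawerr -0.23 roll 0.14 force(logger) [8.45 2.24 2.63] gap 0.313
[3.5, -0.3, 1.7] [0.08, -1.49, -0.12]
[3.5, -0.3, 1.6] [0.08, -1.49, -0.12]
```

```bash
python3 -c "
from lg import *
nub('w8');where()"
```

```text
178 [ 31.5   1.1 183.2] [85 69 64]
182 [66.   1.1 31.2] [133 124 114]
186 [ 36.3   1.1 147.7] [191 195 189]
190 [ 34.6   1.1 147.8] [191 195 188]
194 [ 32.8   1.1 148.2] [191 195 188]
198 [ 31.2   1.1 147.8] [180 186 177]
202 [ 30.6   1.1 144.3] [ 74 112  65]
206 [ 30.7   1.1 138.8] [ 97 180  99]
210 [ 29.    1.1 139.1] [218 143 103]
214 [ 27.5   1.1 138.6] [217 140 102]
top line slope deg -3.05 z at x=0 139.19
t 16.73 F [-51.77  -0.75  42.92] tilt 7.94 yawerr -0.16 roll 0.16 force(logger) [8.23 2.16 1.61] gap 0.31
```

View pics/w8.png

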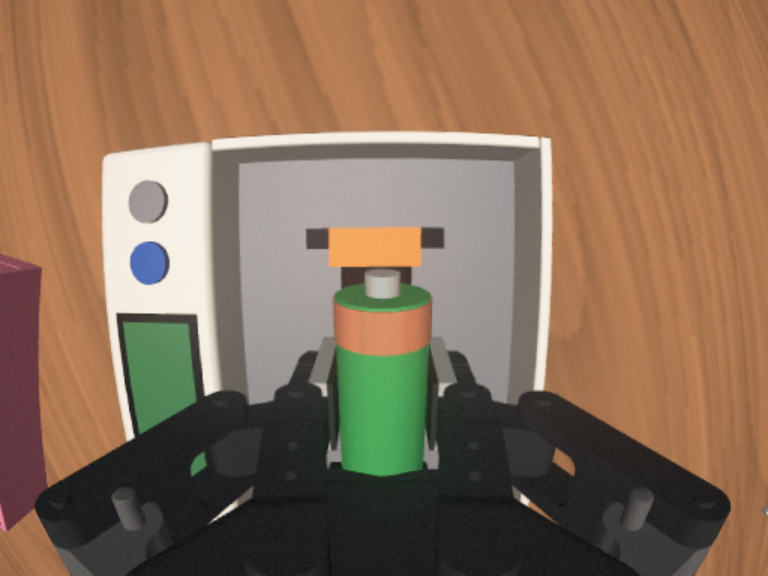

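Emit:
servo_tool(
  translation=[
    [-1.5, -1.5, 0],
    [2.3, -1.2, 1.7],
    [2.6, -1, 1.7],
  ],
  angular=[
    [0, 0, 0],
    [0.1, -1.5, -0.1],
    [0.1, -1.5, -0.1],
  ],
  fingers=[20, 20, 20],
)

```text
t: 17.1
tcp_pos: [0.4541, 0.1947, 0.1979]
eef_rot: [179.6, -5.6, 69.9]
wrist_force: [3.0, 7.0, 3.7]
finger_gap: 0.313
```

```bash
sed -i 's/-34.3,0,152.7/-34.9,0,152.7/' lg.py; python3 -c "
from lg import *
go(-53,41.5,1,n=2)"
```

```text
t 17.1 F [-51.6   -0.63  42.52] tilt 5.64 yawerr -0.12 roll 0.4 force(logger) [ 7.57 -0.39  3.73] gap 0.313
[5.4, 0.1, 2.1] [0.2, -2.32, -0.07]
[5.5, 0.1, 1.9] [0.2, -2.32, -0.07]
```

Emit:
servo_tool(
  translation=[
    [-3, -0.8, 0],
    [1.5, -0.5, 1.4],
    [2, -0.3, 1.6],
  ],
  angular=[
    [0, 0, 0],
    [0.2, -1.2, 0],
    [0.2, -1.6, -0.1],
  ],
  fingers=[20, 20, 20],
)

```text
t: 17.48
tcp_pos: [0.4561, 0.199, 0.1963]
eef_rot: [179.7, -3.6, 69.9]
wrist_force: [1.1, 8.5, 2.6]
finger_gap: 0.314
```

```bash
python3 -c "
from lg import *
go(-53,41.5,1,n=2)"
```

```text
t 17.48 F [-52.53  -0.66  41.73] tilt 3.56 yawerr -0.14 roll 0.29 force(logger) [8.33 1.85 2.59] gap 0.314
[3.2, -0.0, 1.0] [0.15, -1.28, -0.07]
[3.2, -0.0, 0.9] [0.15, -1.28, -0.07]
```

Emit:
servo_tool(
  translation=[
    [-2, -0.3, 0],
    [2, -0.3, 1.1],
    [2.4, -0.3, 1.1],
  ],
  angular=[
    [0, 0, 0],
    [0.1, -1.3, 0],
    [0.1, -1.7, -0.1],
  ],
  fingers=[20, 20, 20],
)

```text
t: 17.85
tcp_pos: [0.4585, 0.205, 0.1953]
eef_rot: [179.8, -1.3, 69.9]
wrist_force: [1.9, 8.5, 0.6]
finger_gap: 0.315
```

```bash
python3 -c "
from lg import *
nub('w9');go(-53,41,0,n=2)"
```

```text
178 [ 40.5   1.1 144.2] [242 156  85]
182 [ 38.8   1.1 144.6] [243 156  86]
186 [ 36.3   1.1 148. ] [203 181 160]
190 [ 34.6   1.1 148. ] [188 190 188]
194 [ 33.    1.1 147.9] [188 190 189]
198 [ 31.3   1.1 147.9] [177 182 177]
202 [ 30.9   1.1 143.7] [70 98 54]
206 [ 30.7   1.  139.1] [ 96 177  99]
210 [ 29.2   1.  138.8] [216 141 102]
214 [ 27.7   1.  138.5] [216 142 100]
top line slope deg -13.28 z at x=0 139.44
t 17.9 F [-51.63  -0.7   41.71] tilt 1.23 yawerr -0.06 roll 0.25 force(logger) [6.   1.61 0.66] gap 0.313
[0.9, -0.1, 0.7] [0.13, -0.62, -0.03]
[0.9, -0.1, 0.7] [0.13, -0.62, -0.03]
```

View pics/w9.png

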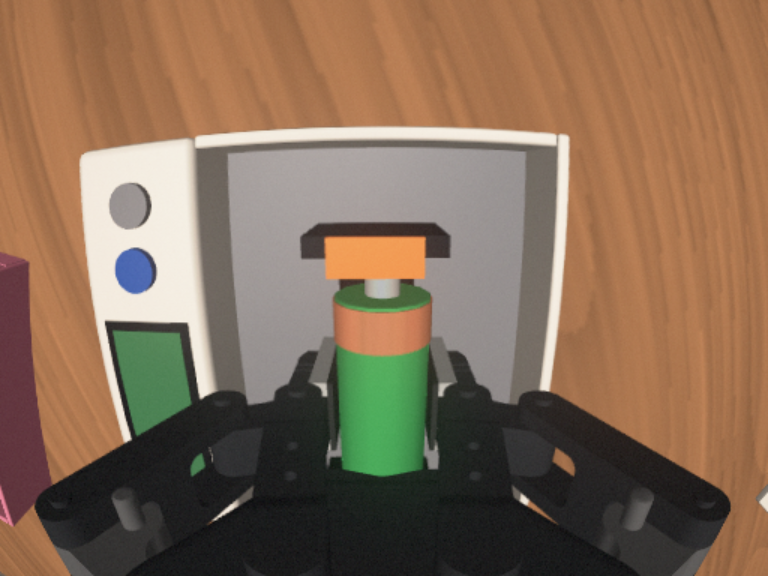

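Emit:
servo_tool(
  translation=[
    [0.3, -0.8, 0.7],
    [0.5, -0.6, 0.7],
    [0, -0.3, 0.3],
  ],
  angular=[
    [0.1, -0.7, 0],
    [0.1, -0.6, 0],
    [0.1, -0.2, 0],
  ],
  fingers=[20, 20, 20],
)

```text
t: 18.27
tcp_pos: [0.46, 0.2089, 0.1943]
eef_rot: [179.8, -0.4, 69.8]
wrist_force: [0.4, 5.7, 2.4]
finger_gap: 0.312
```

```bash
python3 -c "
from lg import *
go(-51,41,0,n=1)"
```

```text
t 18.27 F [-50.36  -0.61  41.35] tilt 0.38 yawerr -0.18 roll 0.16 force(logger) [5.46 1.61 2.41] gap 0.312
[0.4, -0.4, 0.6] [0.16, -0.38, -0.18]
```

Emit:
servo_tool(
  translation=[
    [0, 0, 0.3],
    [0, 0, 0],
    [0, 0, 0],
    [0, 0, 0],
  ],
  angular=[
    [0.1, -0.2, -0.1],
    [0, 0, 0],
    [0, 0, 0],
    [0, 0, 0],
  ],
  fingers=[20, 44, 44, 44],
)

```text
t: 18.77
tcp_pos: [0.4596, 0.2048, 0.1929]
eef_rot: [-179.9, -0.0, 69.6]
wrist_force: [0.1, 0.2, 0.4]
finger_gap: 0.514
```

```bash
python3 -c "
from lg import *
nub('w10');where()"
```

```text
178 [ 41.7   1.  141.7] [242 154  83]
182 [ 40.    1.  142.3] [ 76 100  59]
186 [ 39.5   1.  138.1] [104 179 101]
190 [ 38.    1.  137.7] [216 141 102]
194 [ 36.3   1.  138.2] [213 139  99]
198 [ 34.7   1.  138.6] [213 138  98]
202 [ 33.5   1.  137.3] [213 141  99]
206 [ 32.   1. 137.] [214 140 101]
210 [ 30.2   1.  137.6] [215 142 102]
214 [ 29.    1.  136.5] [213 141 100]
top line slope deg -9.25 z at x=0 138.6
t 18.82 F [-55.41  -0.78  40.18] tilt 0.01 yawerr -0.4 roll -0.11 force(logger) [-0.41  0.01 -0.23] gap 0.513
```

View pics/w10.png

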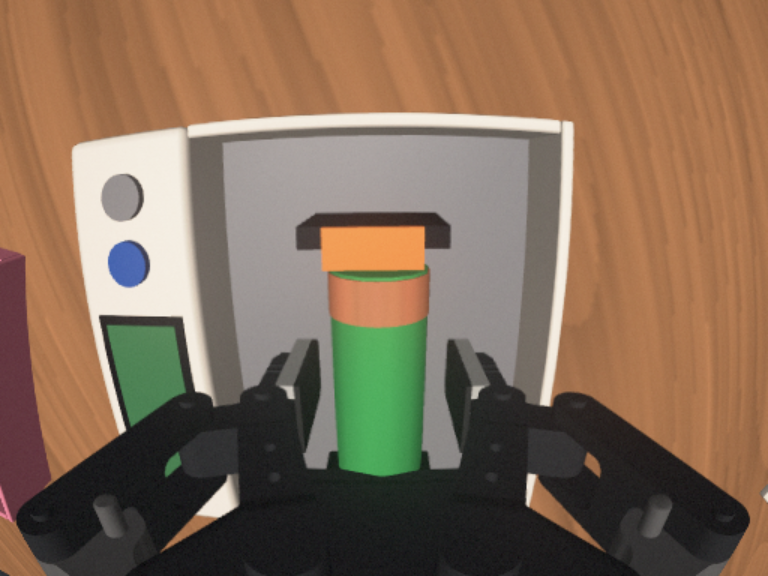

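Emit:
servo_tool(
  translation=[
    [0, 0, -10],
    [0, 0, -25],
    [0, 0, -40],
    [0, 0, -40],
    [0, 0, 0],
  ],
  angular=[
    [0, 0, 0],
    [0, 0, 0],
    [0, 0, 0],
    [0, 0, 0],
    [0, 0, 0],
  ],
  fingers=[44, 44, 44, 44, 44],
)

```text
t: 19.45
tcp_pos: [0.4598, 0.2038, 0.3129]
eef_rot: [-179.9, 0.1, 69.5]
wrist_force: [-0.6, -0.2, -0.3]
finger_gap: 0.514
```

Emit:
servo_tool(
  translation=[
    [-25, 0, -15],
    [-25, 0, -5],
    [0, 0, 0],
    [0, 0, 0],
  ],
  angular=[
    [0, 0, 0],
    [0, 0, 0],
    [0, 0, 0],
    [0, 0, 0],
  ],
  fingers=[44, 44, 44, 44],
)

```text
t: 19.95
tcp_pos: [0.4404, 0.1553, 0.3321]
eef_rot: [-179.8, 0.1, 69.6]
wrist_force: [-0.6, 1.4, 0.7]
finger_gap: 0.514
```

```bash
cat >lk.py <<'E'
from lg import *
import sys
p,d,c=wcap(sys.argv[1]);W=(wworld(d,c)-O)@E_*1000
h=cv2.cvtColor(p,cv2.COLOR_RGB2HSV).astype(int)
m=(((h[...,0]>45)&(h[...,0]<80))|(h[...,0]<18))&(h[...,1]>90)&(np.abs(W[...,1])<16)&(W[...,2]>30)&(W[...,2]<60)&(W[...,0]>-70)&(W[...,0]<16)
q=W[m];t=q[np.abs(q[:,1])<3]
k=np.polyfit(t[:,0],t[:,2],1);print("cell x",np.percentile(q[:,0],[1,99]).round(1),"y",q[:,1].mean().round(1),"top slope deg",np.degrees(np.arctan(k[0])).round(2),"top z at -10",np.polyval(k,-10).round(1))
s=read_state();print(s["t"],s["wrist_force"],s["tcp_pos"])
p,d=grab_frame("scene");cv2.imwrite(f"pics/s{sys.argv[1]}.png",cv2.resize(p[90:200,220:370][:,:,::-1],None,fx=5,fy=5,interpolation=cv2.INTER_CUBIC))
E
python3 lk.py w11
```

```text
cell x [-45.3  15.4] y -0.9 top slope deg 0.56 top z at -10 54.8
20.0 [ 0.71834218  0.20503675 -0.92958969] [0.44039754 0.15528398 0.33196859]
```

View pics/w11.png

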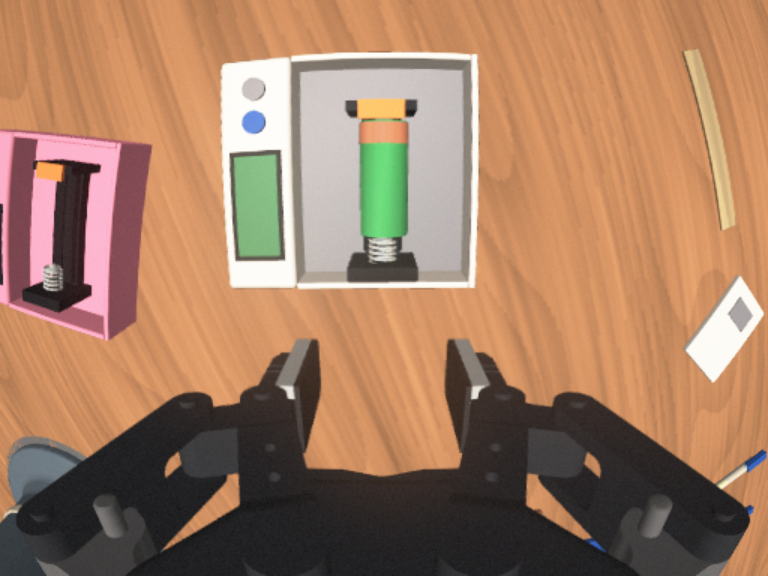

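View pics/sw11.png

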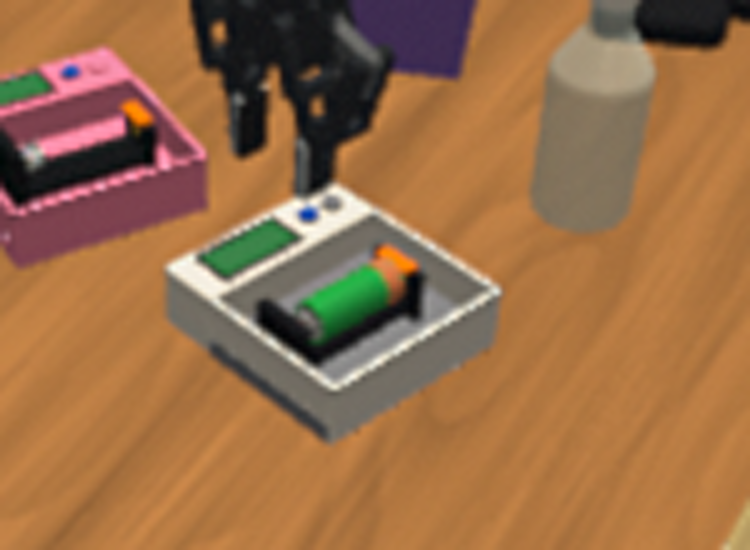

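```bash
python3 -c "
from plant import *
print(env.sign_off())"
```

```text
the job is handed in; nothing more can be done
None
```

The fresh green cell is seated in the logger: it lies level, held by the spring, with its nub under the orange lip. I handed the job in at about 20 s of the 58 s allowed, with the gripper open and clear of everything.

**What I did:** I took the cell from the blue rack and tilted it nub up at about 30°. I felt for the spring, with contact near x = -42 mm. I pressed it in while rocking the nub down past the lip, then let go, and the spring slid the cell forward under the lip.

**Last checks:**
- **Seating:** in the wrist picture the cell lies level to about 0.6°. Its top is 54.8 mm above the desk, against the expected 55 mm. The nub is under the lip and the coil still presses on the flat end.
- **Position along the bay:** the flat end measures at about x = -45.3 mm. I expected about -46, so this agrees within camera error. Sideways the cell is about 1 mm off the logger's centreline.
- **Force:** the highest wrist force I read while pressing was about 9.7 N. I only had readings at the end of each move, not a continuous record.

**What disagreed or went less smoothly:**
- The holder showed in the pictures about 10 mm towards -x, and the touch agreed within about 1 mm.
- The cell slipped about 0.5 mm in the grip while pressing.
- The arm gave way a little under the spring's push, so I had to press and re-tilt in several small steps. The cell's lower edge may have brushed the lip once, at about 2 N.
- I saw no movement of the spent cell or the other things, but took no final picture of the rack itself.

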